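# Put the kettle on and lay the cutlery tray

## Robot

A 6-joint arm with a two-finger parallel gripper is mounted at the origin on the work surface. World frame = base frame: x ahead of the robot, y to its left, z up, the work surface at z = 0. Lengths are in mm, angles in rad, forces in N, time in s.
With the tool pointing down it reaches from about 325 to 775 mm from the base axis. Payload 9.3 kg.
Tool frame: the origin (TCP) lies on the centre line of the jaws, within the pads' length; the fingertips stand 19 mm ahead of it and the grasp point (between the pads) is the TCP; z points along the fingers, y is the line along which they close (so a half turn about z gives the same grasp; the last joint's range is limited). The gripper opens to 85 mm and grips with 20 to 120 N. Pads are 22 mm wide; open, the fingers measure 114 mm over their backs; the gripper's body (76 mm by 85 mm) begins 54 mm behind the grasp point. The pads swing forward as they close: fully open they stand 13 mm farther back than shut.
Start: joints at [0.979, 0.259, 0.021, 1.334, 0, 1.418], TCP at [233.67, 497.891, 250.279] pointing down, gripper open.
Joint ranges: [-3.04, 3.04], [-0.91, 1.82], [-1.04, 1.36], [-1.92, 1.95], [-1.52, 1.45], [-3.14, 3.14]. Speed limits (rad/s): [2.22, 2.22, 2.79, 3.14, 3.14, 3.14].

## Interface

Orientations are given as a unit quaternion [x, y, z, w].
In Python, from plant import manip, eyes gives the robot as it stands.
- The arm moves only by the tool jog_arm, never from a script. Its argument "moves" is text: rows parted by semicolons, each of 7 numbers parted by spaces: the shift along the tool's x, y, z normalised to -1 to 1, where 1 is 0.12 m, then the turn, a rotation vector about the tool's x, y, z normalised to -1 to 1, where 1 is 90 degrees, then the closure, from 0 (fully open) to 1 (shut). In form: dx dy dz wx wy wz jaw; .... A call has 1 to 8 rows; each row is the pose to reach, as a shift and turn from the pose commanded when the call began, along the tool's axes at that moment; what a row does not reach only later rows make up. A row lasts 1/10 s, in which the tool goes at most 50 mm and 8.59 degrees, less where a joint would pass 70% of its speed; a pose out of reach is approached as far as the arm can. A call with a number of a shift or a turn outside -1 to 1 is refused whole. A call with a gripper value outside its range is refused whole. The fingers move at their own pace and stop on an object; "newtons" is the grip in N (left out, the last holds). Time passes only in rows, so rows that repeat a pose let the fingers close. It gives the time, the measured TCP pose, the force, the opening and the grip force at its end, in the units of the state.
- manip.observe(): the state, without advancing time (a new reading comes with each control period).
- eyes.snapshot(name): name is "scene" or "top"; returns a dict with "pixels" (420x560x3 uint8, red, green, blue), "fx", "fy", "cx", "cy" (pixels), "D" ([k1, k2, p1, p2, k3] as OpenCV has them; the pictures are not rectified), "camera_from_world" (4x4, takes a point from world to camera coordinates). Camera axes: x right, y down, z forward; pixel columns grow to the right and rows downward; lengths in mm; the calibration is good to about 2 mm. A picture is of the moment at which its call begins. There is no depth.
- manip.finish_job(): hands the job in; it is judged then, once.
The state is a dict: "time_s": time; "q": joint angles; "qd": joint speeds; "effort": joint torques, N m; "tool_pos": TCP position; "eef_rot": TCP orientation; "wrist_force": force on the tool from outside, world axes, zero at the start; "moment": the same for the moment, N m; "width": finger opening in mm; "grasp_force": force on a finger pad.
Only numpy, scipy, OpenCV 4.12 (cv2) and the standard library are available. Lean on these libraries where they do the work, as an engineer would, in place of code of your own. Each camera call takes 0.05 s, during which the arm holds its last target. There are 200 camera calls.

## Task

Get the kitchenette ready for breakfast. Set the kettle on its power base, fully home over the connector, and once it is seated press the orange switch lever all the way down; and clear the drying mat: lay every spoon in the left compartment of the cutlery tray and every fork in the right one (left and right as the robot sees them), flat on the tray's floor, side by side rather than piled, in line with the tray and all with their handles towards the robot. Keep the kettle upright throughout and leave the mug, tea canister and sugar bowl where they are.

Things in the scene. Friction and masses are not known exactly. Their poses are not given: they have to be found in the camera images.
- kettle: closed steel kettle (0.6 to 0.9 kg), 134 mm wide at the foot, 108 at the 136 mm high shoulder, short spout at +x. A fixed black handle arches over it: its level bar runs along the kettle's y, 22 mm wide (x), 18 deep, 100 long, bar centre 180 mm above the origin, lid knob under it to 147. Origin: centre of the underside, z up. In the underside a round socket 36 mm wide, 18 deep
- base: kettle power base, fixed: black slab 146 mm wide (y), 20 high, from x = -157 to +73 mm, x away from the robot. Origin: underside, below the centre of the round seat. There stands a tapered connector, 29 mm thick at the foot, 20 at the top, 13 high. A seated kettle's underside rests 20 mm above this origin, centred on it (3.5 mm of play), facing any way
- switch (a joint): orange switch lever (40 x 36 x 6 mm) on the panel at the robot's end of the power base, hinged at its far edge (x = -98 mm, 21 mm up), free end towards the robot. rad: 0 = raised (off, free end 14 mm up), 0.36 = down flat at its stop (on). Stiff by friction (about 2 N at the free end); stays where it is left
- switch_tip (a point): the point to press: on the lever's top face, 32 mm from its hinge, 8 mm from the free end; moves with the lever. About 130 mm robotwards of the seat's centre; 38 mm above the counter when raised, 27 mm when down
- tray: charcoal grey cutlery tray with black floor, fixed, 212 mm long (its x, away from the robot), 244 wide (its y, to the robot's left), 24 high. Origin: centre of its underside. Floor and walls 4 mm thick. A divider along x at y = 0 makes a left (+y) and a right (-y) compartment, each 116 mm wide, 204 long inside, 20 deep
- mat: light grey rubber drying mat, fixed, 300 x 200 x 4 mm (x, y, z), on which the cutlery lies at the start. Origin: centre of its underside
- mug: white mug, 80 mm wide, 88 mm high, bystander. Origin: centre of its underside
- canister: green tea canister with wooden cap, 72 mm wide, 110 mm high, bystander. Origin: centre of its underside
- sugar: blue sugar bowl, 90 mm wide, 50 mm high, bystander. Origin: centre of its underside
- spoon1: teaspoon with teal handle and steel bowl (28 mm wide, 44 mm long, 8 mm high); 150 mm long, 45 g. Lies along its x: handle (12 mm wide, 8 mm high) from x = -75 to +5 mm, thin neck (6 mm wide), eating end from x = +32 to +75 mm. Origin: centre of its underside, z up. May be absent
- spoon1_tip (a point): end of its bowl (x = +75 mm), 4 mm above its underside
- fork1: small fork with red handle and steel four-tined head (22 mm wide, 44 mm long, 6 mm high); 150 mm long, 45 g. Lies along its x: handle (12 mm wide, 8 mm high) from x = -75 to +5 mm, thin neck (6 mm wide), eating end from x = +32 to +75 mm. Origin: centre of its underside, z up. May be absent
- fork1_tip (a point): ends of its tines (x = +75 mm), 4 mm above its underside
- spoon2: teaspoon with teal handle and steel bowl (28 mm wide, 44 mm long, 8 mm high); 150 mm long, 45 g. Lies along its x: handle (12 mm wide, 8 mm high) from x = -75 to +5 mm, thin neck (6 mm wide), eating end from x = +32 to +75 mm. Origin: centre of its underside, z up. May be absent
- spoon2_tip (a point): end of its bowl (x = +75 mm), 4 mm above its underside
- fork2: small fork with red handle and steel four-tined head (22 mm wide, 44 mm long, 6 mm high); 150 mm long, 45 g. Lies along its x: handle (12 mm wide, 8 mm high) from x = -75 to +5 mm, thin neck (6 mm wide), eating end from x = +32 to +75 mm. Origin: centre of its underside, z up. May be absent
- fork2_tip (a point): ends of its tines (x = +75 mm), 4 mm above its underside
- spoon3: teaspoon with teal handle and steel bowl (28 mm wide, 44 mm long, 8 mm high); 150 mm long, 45 g. Lies along its x: handle (12 mm wide, 8 mm high) from x = -75 to +5 mm, thin neck (6 mm wide), eating end from x = +32 to +75 mm. Origin: centre of its underside, z up. May be absent
- spoon3_tip (a point): end of its bowl (x = +75 mm), 4 mm above its underside
- fork3: small fork with red handle and steel four-tined head (22 mm wide, 44 mm long, 6 mm high); 150 mm long, 45 g. Lies along its x: handle (12 mm wide, 8 mm high) from x = -75 to +5 mm, thin neck (6 mm wide), eating end from x = +32 to +75 mm. Origin: centre of its underside, z up. May be absent
- fork3_tip (a point): ends of its tines (x = +75 mm), 4 mm above its underside

How it is judged:
By the outcome, as a careful person would: the job done as asked, in the order asked, and still so for the second after the job is handed in, with the robot touching nothing.
Of spoon1, fork1, spoon2, fork2, spoon3, fork3 only 4 to 6 are there at a start; the rules pass over those that are not, and their reading is None.
At some moment in a run one of spoon1, fork1, spoon2, fork2, spoon3, fork3 may be knocked a few centimetres aside while the robot is not near it.
It also fails if it takes over 210 s, if anything falls off the work surface, if the arm or the gripper's body presses on something with over 40 N, if the wrist force passes 120 N, or if a joint passes its speed limit or range.

## Working session

There is one attempt and no reset: what is moved stays moved. The work goes in short steps, Python scripts to look and compute and a tool call to move; the robot and the scene stay as the last step left them, time stands still between calls to the robot, and variables do not carry over. Pictures are saved under pics/ and viewed, at most 14 in all, crops included, and the job is handed in when it is done.

Besides the shell and the picture viewer there is one more tool, called after "Emit:" as a command line: name --argument value ..., lists and objects as JSON in quotes. jog_arm: Moves the arm, as the interface text tells. Scaled input: -1 to 1 covers 0.12 m each way for a shift and 90 degrees each way for a turn. Its arguments: {"type":"object","properties":{"moves":{"type":"string"},"newtons":{"type":"number"}},"required":["moves"]}

```bash
ls; mkdir -p pics; cat > h.py <<'E'
import numpy as np, cv2
from plant import manip, eyes
def snap(n):
    s=eyes.snapshot(n); s['K']=np.array([[s['fx'],0,s['cx']],[0,s['fy'],s['cy']],[0,0,1.]]); s['D']=np.array(s['D'],float); s['T']=np.array(s['camera_from_world']); s['bgr']=cv2.cvtColor(np.ascontiguousarray(s['pixels']),cv2.COLOR_RGB2BGR); return s
def ray(s,uv):
    p=cv2.undistortPoints(np.array(uv,float).reshape(-1,1,2),s['K'],s['D']).reshape(-1,2)
    R=s['T'][:3,:3];c=-R.T@s['T'][:3,3]
    return c,np.c_[p,np.ones(len(p))]@R
def onz(s,uv,z):
    c,d=ray(s,uv); return c+d*((z-c[2])/d[:,2])[:,None]
def tri(s1,a,s2,b):
    c1,d1=ray(s1,a);c2,d2=ray(s2,b);out=[]
    for x,y in zip(d1,d2):
        t=np.linalg.lstsq(np.c_[x,-y],c2-c1,rcond=None)[0];p,q=c1+x*t[0],c2+y*t[1];out.append([*((p+q)/2),np.linalg.norm(p-q)])
    return np.array(out)
def proj(s,P):
    return cv2.projectPoints(np.array(P,float).reshape(-1,1,3),cv2.Rodrigues(s['T'][:3,:3])[0],s['T'][:3,3],s['K'],s['D'])[0].reshape(-1,2)
E
python3 - <<'E'
from h import *
np.set_printoptions(precision=3,suppress=True)
print(manip.observe())
for n in('scene','top'):
    s=snap(n);cv2.imwrite(f'pics/{n}0.png',s['bgr']);print(s['T'],s['fx'],s['D'])
E
```

```text
pics
{'time_s': 0.0, 'q': array([0.979, 0.259, 0.021, 1.334, 0.   , 1.418]), 'qd': array([ 0.001,  0.001, -0.002,  0.001, -0.002, -0.   ]), 'effort': array([ -0.   , -55.565,  34.452,   0.014,  -0.   ,  -0.   ]), 'tool_pos': array([233.516, 497.664, 249.67 ]), 'eef_rot': array([ 0.218,  0.976, -0.001, -0.   ]), 'wrist_force': array([-0.062,  0.026, -0.05 ]), 'moment': array([-0.044,  0.008,  0.028]), 'grasp_force': 0.0, 'width': 84.90887611178961}
[[   0.818    0.575   -0.009 -482.403]
 [   0.401   -0.581   -0.708 -192.482]
 [  -0.412    0.575   -0.706 1170.822]
 [   0.       0.       0.       1.   ]] 394.3532435214041 [0.024 0.    0.    0.    0.   ]
[[  -0.004   -1.      -0.018    7.685]
 [  -0.989    0.006   -0.148  601.848]
 [   0.148    0.017   -0.989 1159.373]
 [   0.       0.       0.       1.   ]] 452.20732220042845 [-0.013  0.     0.     0.     0.   ]
```

View pics/scene0.png

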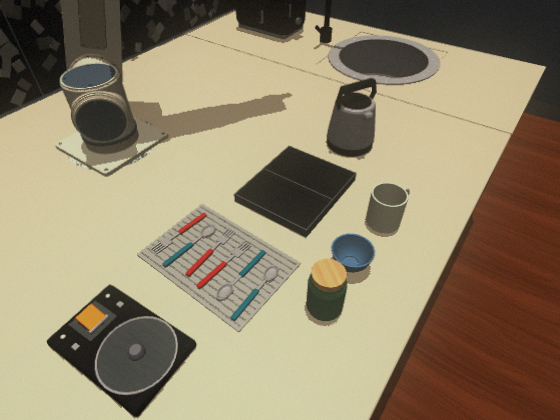

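View pics/top0.png

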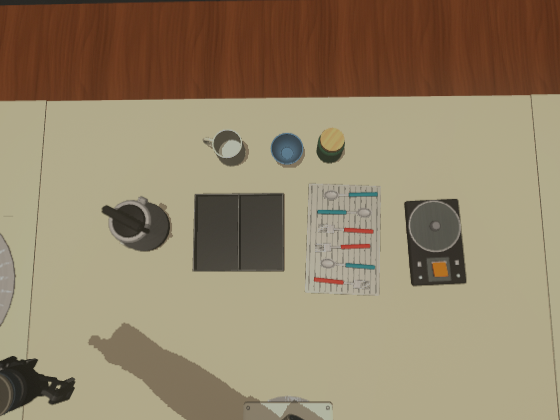

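The views show six pieces on the mat (3 teal spoons, 3 red forks), lying along y. In the top view the spoon rows are at 195, 212 and 266, and the fork rows at 231, 247 and 281. The tray is at (240,232), the kettle at (125,220) with its bar tilted, and the base seat at (435,226) with the orange switch at (440,269). Next I measure them.

```bash
cat >> h.py <<'E'
def comps(s,lo,hi,amin):
    hsv=cv2.cvtColor(s['bgr'],cv2.COLOR_BGR2HSV);m=cv2.inRange(hsv,np.array(lo),np.array(hi))
    if lo[0]==0 and hi[0]<12: m|=cv2.inRange(hsv,np.array([172,lo[1],lo[2]]),np.array([180,hi[1],hi[2]]))
    n,l,st,c=cv2.connectedComponentsWithStats(m)
    return [np.argwhere(l==i)[:,::-1].astype(float) for i in range(1,n) if st[i,4]>=amin]
TEAL=((80,100,40),(105,255,255));RED=((0,150,60),(7,255,255))
def handles(s,col,z=10.,amin=40):
    out=[]
    for p in comps(s,*col,amin):
        P=onz(s,p,z)[:,:2];r=cv2.minAreaRect(P.astype(np.float32));b=cv2.boxPoints(r)
        e=max((b[1]-b[0],b[2]-b[1]),key=np.linalg.norm);L=np.linalg.norm(e)
        out.append((np.array(r[0]),L,min(r[1]),np.degrees(np.arctan2(e[1],e[0]))%180,p.mean(0)))
    return out
E
python3 - <<'E'
from h import *
np.set_printoptions(precision=1,suppress=True)
t,s=snap('top'),snap('scene')
for n,c in(('teal',TEAL),('red',RED)):
    A,B=handles(t,c),handles(s,c)
    for a in A:
        b=min(B,key=lambda b:np.linalg.norm(a[0]-b[0]))
        print(n,a[0],'L %.0f W %.0f ang %.1f'%a[1:4],'px',a[4],'scene',b[0],'%.0f %.1f'%(b[1],b[3]),'tri',tri(t,[a[4]],s,[b[4]])[0])
o=[comps(x,(8,150,120),(22,255,255),60) for x in(t,s)]
for x,cc in zip((t,s),o):
    for p in cc: print('orange',len(p),p.mean(0),onz(x,[p.mean(0)],33)[0])
# dark regions in top: tray, base, kettle bar
for x in(t,s):
  for p in comps(x,(0,0,0),(180,255,60),300): print('dark',len(p),p.min(0),p.max(0),p.mean(0))
print(proj(t,[[0,0,0]]))
E
python3 -c "
import cv2
a=cv2.imread('pics/top0.png');b=cv2.imread('pics/scene0.png')
A=cv2.resize(a[180:290,95:290],(780,440),interpolation=cv2.INTER_CUBIC)
cv2.imwrite('pics/c1.png',A)
import numpy as np
B=cv2.resize(b[70:160,310:410],(400,360),interpolation=cv2.INTER_CUBIC);C=cv2.resize(a[190:290,395:475],(320,400),interpolation=cv2.INTER_CUBIC)
o=np.zeros((400,720,3),np.uint8);o[:360,:400]=B;o[:,400:]=C;cv2.imwrite('pics/c2.png',o)"
```

```text
teal [ 663.5 -209.8] L 74 W 8 ang 89.6 px [362.6 194. ] scene [ 662.2 -208.5] 78 90.9 tri [ 662.2 -210.1   10.     0.2]
teal [ 613.9 -123.6] L 74 W 8 ang 89.6 px [331.4 211.5] scene [ 614.  -121.5] 76 87.8 tri [ 613.8 -123.3   11.1    0.3]
teal [ 466.1 -197.3] L 75 W 9 ang 85.0 px [360.  265.7] scene [ 464.8 -194.7] 77 85.4 tri [ 465.9 -197.1   11.4    0.1]
red [ 562.4 -194.6] L 76 W 9 ang 85.8 px [357.9 230. ] scene [ 562.  -193.3] 79 86.0 tri [ 562.2 -194.7    9.9    0.7]
red [ 519.2 -185.4] L 76 W 9 ang 92.5 px [355.5 245.8] scene [ 519.4 -183.4] 79 91.5 tri [ 519.8 -186.    11.5    1.5]
red [ 427.5 -110.7] L 76 W 9 ang 83.5 px [328.3 280.3] scene [ 427.  -108.7] 76 83.5 tri [ 427.7 -111.    11.5    1. ]
orange 188 [439.8 269.4] [ 454.2 -403.1   33. ]
orange 432 [ 90.  316.4] [ 455.  -401.2   33. ]
dark 630 [0. 0.] [220.   4.] [79.5  1.3]
dark 1511 [405. 201.] [465. 284.] [431.9 256.5]
dark 937 [103. 205.] [149. 236.] [127.  219.7]
dark 1965 [  0. 356.] [ 74. 412.] [ 31.6 382.5]
dark 6285 [0. 0.] [ 66. 114.] [30.  49.8]
dark 17744 [119.   0.] [559. 121.] [378.2  26.8]
dark 579 [359.  40.] [427.  67.] [400.5  50.7]
dark 759 [336.  79.] [375. 110.] [355.3  95. ]
dark 1609 [ 76. 100.] [126. 140.] [100.7 120.1]
dark 5620 [235. 147.] [354. 236.] [295.4 189.3]
dark 4015 [ 47. 286.] [195. 416.] [114.2 347.2]
dark 546 [307. 286.] [344. 320.] [323.2 305.4]
[[287.5 448.2]]
```

View pics/c1.png

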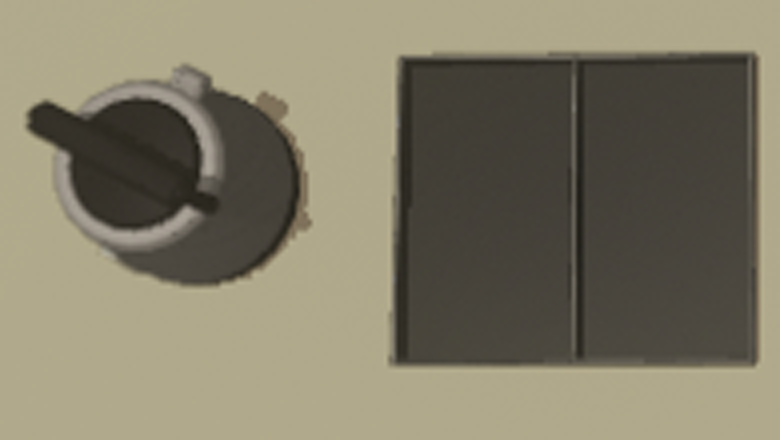

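View pics/c2.png

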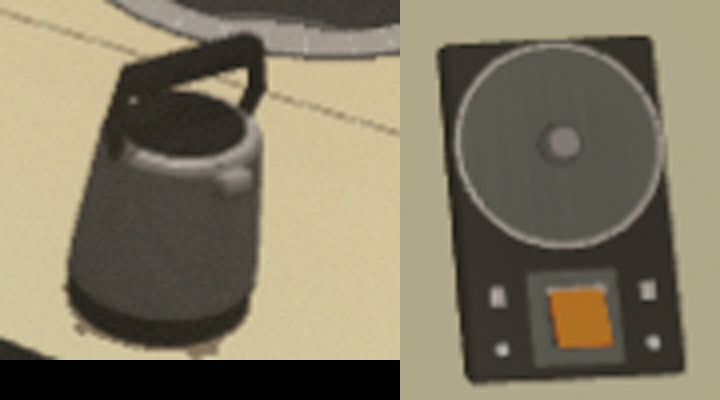

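Crops: the kettle spout points up-right (yaw about -30°), with the bar from (104,208) to (146,230) px. The seat and connector are at (436,225.5), with the switch below. The tray is square to the image, with its divider at column 239. Next I triangulate these.

```bash
cat > m.py <<'E'
from h import *
np.set_printoptions(precision=1,suppress=True)
t,s=snap('top'),snap('scene')
# connector: bright blob near centre of seat
def blob(x,c,r,f):
    g=cv2.cvtColor(x['bgr'],cv2.COLOR_BGR2GRAY).astype(float);u,v=np.meshgrid(range(560),range(420));m=(np.hypot(u-c[0],v-c[1])<r)&f(g)
    return np.array([u[m].mean(),v[m].mean()]),m.sum(),g[int(c[1])-5:int(c[1])+6,int(c[0])-8:int(c[0])+9]
a=blob(t,(436,225),9,lambda g:g>118);b=blob(s,(136,351),12,lambda g:g>118)
print(a[0],a[1],b[0],b[1]);print(a[2][::2].astype(int));print(b[2][::2].astype(int))
print('conn',tri(t,[a[0]],s,[b[0]]),tri(t,[(436.2,225.5)],s,[(136,350)]))
# seat ring
for x,c,r in((t,(436,225),40),(s,(136,355),60)):
    pass
o=[max(comps(x,(8,150,120),(22,255,255),60),key=len) for x in(t,s)]
o=[o[0],min(comps(s,(8,150,120),(22,255,255),60),key=lambda p:p.mean(0)[0])]
bx=[cv2.boxPoints(cv2.minAreaRect(p.astype(np.float32))) for p in o]
print('lever',tri(t,[o[0].mean(0)],s,[o[1].mean(0)]));print(bx[0],bx[1],onz(t,bx[0],33)[:,:2])
# tray / base outlines (dark+mid not counter): saturation-based fg
for nm,box in(('tray',(185,185,295,280)),('base',(398,192,472,292))):
    x0,y0,x1,y1=box;g=cv2.cvtColor(t['bgr'],cv2.COLOR_BGR2GRAY)[y0:y1,x0:x1]
    m=(g<130).astype(np.uint8);cs=max(cv2.findContours(m,cv2.RETR_EXTERNAL,cv2.CHAIN_APPROX_NONE)[0],key=cv2.contourArea).reshape(-1,2)+[x0,y0]
    r=cv2.minAreaRect(onz(t,cs,24 if nm=='tray' else 20)[:,:2].astype(np.float32));print(nm,r)
# kettle bar: top & scene corners
print('tray corners',tri(t,[(195.0,194),(284,193.5),(284.3,270.5),(192.5,270.7)],s,[(290,147),(355.5,178),(306,233),(236,195)]))
print('bar robotleft end',tri(t,[(104,207.5)],s,[(340.8,87)]),'other',tri(t,[(146,230)],s,[(371,79.5)]))
g=cv2.cvtColor(t['bgr'],cv2.COLOR_BGR2HSV);print('rim',onz(t,[(130,221.2)],136),tri(t,[(130,221.2)],s,[(357.5,102)]))
E
python3 m.py
```

```text
[435.5 225. ] 26 [138. 348.] 1
[[ 85  86  86  85  80  82  83  80  82  82  84  85  87  86  84  84  84]
 [ 85  85  79  69  78  91 110 115 115 112  95  83  87  87  85  84  83]
 [ 84  81  73  80 100 123 122 122 122 122 119 103  78  86  83  84  84]
 [ 82  69  74  79  90 121 123 122 122 122 122 111  78  86  86  84  85]
 [ 85  82  67  75  79  90 108 115 117 111 102  84  82  85  85  84  84]
 [ 84  85  85  77  73  75  76  76  76  76  74  84  84  84  86  84  83]]
[[ 73  76  83 104 112 116 114 114 115 115 116 116 103  75  61  63  70]
 [ 71  87 112 114 116 116 114 112 117 118 120 117 105  82  68  63  63]
 [ 73  98 114 115 111 114 112 113 116 117 114 113 100  72  66  64  54]
 [ 63  92 113 113 115 115 117 116 115 116 104  80  70  67  61  62  53]
 [ 63  66  74  93 107 108 108 103  92  87  70  65  65  62  57  53  58]
 [ 60  59  60  69  67  66  73  68  66  65  66  63  59  54  49  62  75]]
conn [[ 573.6 -394.8   34.6    6.4]] [[ 572.2 -398.1   31.6    5.1]]
lever [[ 454.7 -402.1   33.5    2. ]]
[[432. 263.]
 [447. 263.]
 [447. 276.]
 [432. 276.]] [[ 74.5 317.5]
 [ 91.  301. ]
 [105.  315. ]
 [ 88.5 331.5]] [[ 471.2 -383.6]
 [ 471.  -423. ]
 [ 437.  -421.1]
 [ 437.2 -381.8]]
tray ((558.8922119140625, 129.71127319335938), (246.6165771484375, 212.12371826171875), 89.77227020263672)
base ((529.3049926757812, -397.2195129394531), (230.05715942382812, 148.54872131347656), 2.3691132068634033)
tray corners [[ 588.4  171.6  152.   134.5]
 [ 687.7   32.7  167.4  120.5]
 [ 535.5   55.9 -108.   183.4]
 [ 403.3  203.5 -110.   185.6]]
bar robotleft end [[566.4 400.9 186.6  82.7]] other [[581.9 344.1 210.8  89.4]]
rim [[573.3 385.2 136. ]] [[578.3 389.4 134.   11.1]]
```

```bash
python3 -c "
import cv2,numpy as np
a=cv2.imread('pics/top0.png');b=cv2.imread('pics/scene0.png')
A=cv2.resize(a[190:260,95:175],(400,350),interpolation=cv2.INTER_CUBIC);B=cv2.resize(b[70:160,320:385],(390,540),interpolation=cv2.INTER_CUBIC)
o=np.zeros((540,800,3),np.uint8);o[:350,:400]=A;o[:,410:]=B;cv2.imwrite('pics/c3.png',cv2.convertScaleAbs(o,alpha=1.7))"
```

```text
(no output)
```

View pics/c3.png

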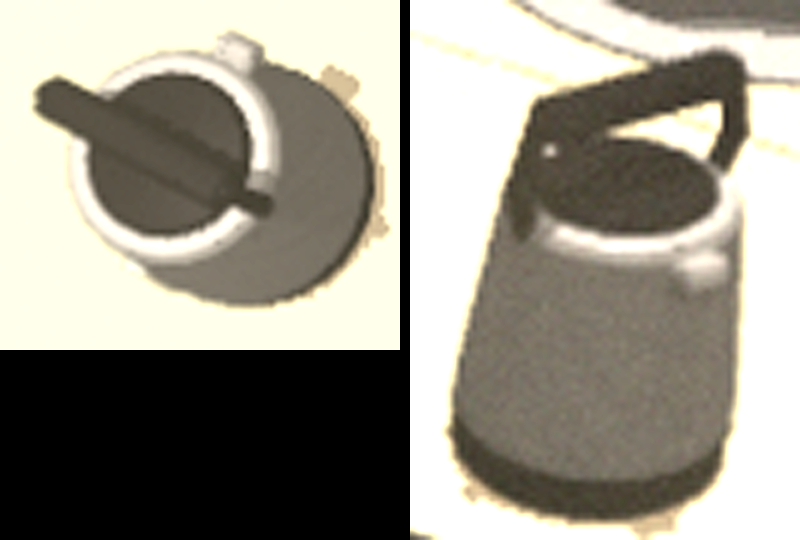

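```bash
python3 - <<'E'
from h import *
np.set_printoptions(precision=1,suppress=True)
t,s=snap('top'),snap('scene')
def blob(x,c,r,th):
    g=cv2.cvtColor(x['bgr'],cv2.COLOR_BGR2GRAY).astype(float);u,v=np.meshgrid(range(560),range(420));m=(np.hypot(u-c[0],v-c[1])<r)&(g>th);return [u[m].mean(),v[m].mean()]
a=blob(t,(435.6,225.2),6,105)
g=cv2.cvtColor(s['bgr'],cv2.COLOR_BGR2GRAY)
b=blob(s,(135,348.5),11,108);print(a,b,g[338:358:2,122:150:2])
print('conn',tri(t,[a],s,[b]),onz(t,[a],33),onz(s,[b],33))
# seat ring ellipse: light thin ring, cast z=20
for x,c,r0,r1,th in((t,(435,226),22,29,105),):
    gg=cv2.cvtColor(x['bgr'],cv2.COLOR_BGR2GRAY);v,u=np.nonzero(gg>th);k=(np.hypot(u-c[0],v-c[1])<r1)&(np.hypot(u-c[0],v-c[1])>r0)
    P=onz(x,np.c_[u[k],v[k]],20)[:,:2];R=np.linalg.lstsq(np.c_[P,np.ones(len(P))],(P**2).sum(1),rcond=None)[0];print('seat',R[:2]/2,np.sqrt(R[2]+(R[:2]**2).sum()/4),k.sum())
print('tray',tri(t,[(195.0,194),(284,193.5),(284.3,270.5),(192.5,270.7)],s,[(355.5,178),(306,233),(236,195),(290,147)]))
print('bar',tri(t,[(104,207.5),(143,227)],s,[(371,79.5),(340.8,87)]))
print('rim',onz(t,[(130,221.2)],136),onz(s,[(357.5,102)],136))
# scene: bar upper corners cast on z=189
print(onz(s,[(340.5,87),(371,79)],189), 'top bar',onz(t,[(103.5,209),(143.5,228.5)],189))
# rim outer circle fit in top: bright ring
hsv=cv2.cvtColor(t['bgr'],cv2.COLOR_BGR2HSV);v,u=np.nonzero((hsv[...,1]<45)&(hsv[...,2]>105));k=(np.hypot(u-130,v-221)<24)&(np.hypot(u-130,v-221)>13)
P=onz(t,np.c_[u[k],v[k]],136)[:,:2];R=np.linalg.lstsq(np.c_[P,np.ones(len(P))],(P**2).sum(1),rcond=None)[0];print('rim fit',R[:2]/2,np.sqrt(R[2]+(R[:2]**2).sum()/4),k.sum())
E
```

```text
[np.float64(435.675), np.float64(225.025)] [np.float64(134.6172839506173), np.float64(348.98765432098764)] [[ 74  72  73  68  74  72  71  72  70  75  73  71  75  77]
 [ 75  74  69  72  70  67  73  70  70  70  73  74  73  73]
 [ 71  72  72  67  72  70  71  75  69  72  74  75  72  73]
 [ 71  73  73  74  71  73 100 110 100  69  68  71  76  74]
 [ 70  74  75  71  82 114 119 113 113 105  60  72  73  75]
 [ 74  72  75  68 113 116 118 116 119 108  66  64  76  73]
 [ 73  68  71  72 115 119 116 117 114  99  69  52  75  73]
 [ 74  73  70  62 111 114 117 116 106  69  68  49  74  73]
 [ 73  73  70  66  76 103 110  95  73  65  56  52  73  77]
 [ 72  71  70  61  62  68  72  70  63  62  50  77  73  73]]
conn [[ 572.1 -397.3   35.     1.3]] [[ 571.9 -398.5   33. ]] [[ 571.4 -396.5   33. ]]
seat [ 573.6 -401.2] 69.38134193334814 370
tray [[666.5 254.    6.4   0.6]
 [665.2   7.4  17.2   4. ]
 [457.1   9.5  21.7   9.6]
 [456.3 254.4  18.5   5.5]]
bar [[597.5 428.2 189.3   3.9]
 [553.6 333.9 195.3   5.4]]
rim [[573.3 385.2 136. ]] [[583.  391.6 136. ]]
[[549.3 347.1 189. ]
 [595.  429.  189. ]] top bar [[595.6 430.5 189. ]
 [548.6 333.  189. ]]
rim fit [575.2 387.9] 47.753381481762425 457
```

```bash
cat >> h.py <<'E'
def pose():
    o=manip.observe();x,y,z,w=o['eef_rot'];return [*o['tool_pos'],np.degrees(np.arctan2(1-2*(x*x+z*z),2*(x*y-z*w)))],o
def plan(wps,start=None):
    """wps: (x,y,z,psi deg of tool y axis); prints shift/turn units for each call"""
    P=start or pose()[0];print('at',np.round(P,1))
    for w in wps:
        a=np.radians(P[3]);d=np.array(w[:3])-P[:3];ty=np.array([np.cos(a),np.sin(a),0]);tx=np.array([-np.sin(a),np.cos(a),0])
        u=np.array([d@tx,d@ty,-d[2]])/120;r=-((w[3]-P[3]+180)%360-180)/90
        n=max(np.linalg.norm(d)/50,abs(r)*90/8.59)
        print(w,'->',np.round(u,3),'wz %.3f'%r,'rows>%.1f'%n);P=list(w)
E
python3 - <<'E'
from h import *
plan([(320,470,250,87),(405,442,250,109),(490,414,250,131),(574,387,250,152),(574,387,179,152)])
E
```

```text
at [233.6 497.9 250.2  64.9]
(320, 470, 250, 87) -> [-0.75   0.096  0.001] wz -0.246 rows>2.6
(405, 442, 250, 109) -> [-0.72  -0.196  0.   ] wz -0.244 rows>2.6
(490, 414, 250, 131) -> [-0.594 -0.451  0.   ] wz -0.244 rows>2.6
(574, 387, 250, 152) -> [-0.381 -0.629  0.   ] wz -0.233 rows>2.4
(574, 387, 179, 152) -> [0.    0.    0.592] wz 0.000 rows>1.4
```

Emit:
jog_arm --moves "-0.75 0.096 0 0 0 -0.246 0;-0.75 0.096 0 0 0 -0.246 0;-0.75 0.096 0 0 0 -0.246 0"

```text
time_s: 0.7
tool_pos: [323.9, 468.9, 249.8]
eef_rot: [0.025, 1.0, -0.0, 0.0]
wrist_force: [-0.2, -0.2, 0.2]
width: 85.3
grasp_force: 0.0
```

Emit:
jog_arm --moves "-0.72 -0.196 0 0 0 -0.244 0;-0.72 -0.196 0 0 0 -0.244 0;-0.72 -0.196 0 0 0 -0.244 0"

```text
time_s: 1.0
tool_pos: [409.2, 440.5, 249.4]
eef_rot: [-0.166, 0.986, -0.0, 0.0]
wrist_force: [-0.4, 0.1, -1.3]
width: 85.5
grasp_force: 0.0
```

Emit:
jog_arm --moves "-0.594 -0.451 0 0 0 -0.244 0;-0.594 -0.451 0 0 0 -0.244 0;-0.594 -0.451 0 0 0 -0.244 0"

```text
time_s: 1.3
tool_pos: [494.1, 412.2, 249.0]
eef_rot: [-0.35, 0.937, -0.0, -0.0]
wrist_force: [-0.9, -0.7, -1.3]
width: 85.5
grasp_force: 0.0
```

Emit:
jog_arm --moves "-0.381 -0.629 0 0 0 -0.233 0;-0.381 -0.629 0 0 0 -0.233 0;-0.381 -0.629 0 0 0 -0.233 0;-0.381 -0.629 0 0 0 -0.233 0;-0.381 -0.629 0 0 0 -0.233 0;-0.381 -0.629 0 0 0 -0.233 0"

```text
time_s: 1.9
tool_pos: [573.4, 387.4, 250.7]
eef_rot: [-0.514, 0.858, 0.0, 0.0]
wrist_force: [0.2, -0.4, 0.3]
width: 85.5
grasp_force: 0.0
```

Emit:
jog_arm --moves "0 0 0.3 0 0 0 0;0 0 0.592 0 0 0 0;0 0 0.592 0 0 0 0;0 0 0.592 0 0 0 0"

```text
time_s: 2.3
tool_pos: [573.5, 387.3, 180.2]
eef_rot: [-0.514, 0.858, 0.0, -0.0]
wrist_force: [0.1, -0.5, 1.7]
width: 85.3
grasp_force: 0.0
```

Emit:
jog_arm --moves "0 0 0 0 0 0 0.5;0 0 0 0 0 0 0.6;0 0 0 0 0 0 0.7;0 0 0 0 0 0 0.8;0 0 0 0 0 0 0.9;0 0 0 0 0 0 1;0 0 0 0 0 0 1;0 0 0 0 0 0 1" --newtons 60

```text
time_s: 3.1
tool_pos: [573.9, 387.2, 179.8]
eef_rot: [-0.514, 0.858, 0.0, 0.0]
wrist_force: [-2.8, 0.7, 6.0]
width: 21.0
grasp_force: 60.8
```

```bash
python3 - <<'E'
from h import *
p,o=pose();print(p,o['width'],o['grasp_force'],o['wrist_force'],o['time_s'])
t,s=snap('top'),snap('scene')
A=cv2.resize(t['bgr'][180:260,85:175],(450,400));B=cv2.resize(s['bgr'][50:160,315:395],(290,400))
cv2.imwrite('pics/k1.png',cv2.convertScaleAbs(np.hstack([A,B]),alpha=1.6))
E
```

```text
[np.float64(573.8958338871264), np.float64(387.2039621820138), np.float64(179.82390121164943), np.float64(151.90204378993582)] 21.0185415309423 60.77903151512146 [-2.76988927  0.7039208   6.00325988] 3.1
```

View pics/k1.png

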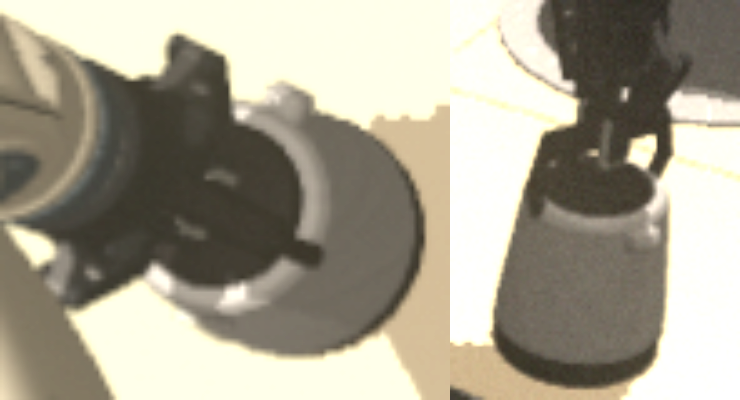

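Emit:
jog_arm --moves "0 0 -0.05 0 0 0 1;0 0 -0.15 0 0 0 1;0 0 -0.3 0 0 0 1;0 0 -0.45 0 0 0 1;0 0 -0.58 0 0 0 1;0 0 -0.58 0 0 0 1;0 0 -0.58 0 0 0 1"

```text
time_s: 3.9
tool_pos: [574.1, 386.8, 248.3]
eef_rot: [-0.514, 0.858, -0.0, -0.0]
wrist_force: [-0.1, -0.8, -8.7]
width: 21.3
grasp_force: 59.3
```

Emit:
jog_arm --moves "0.05 -0.027 0 0 0 0 1;0.16 -0.085 0 0 0 0 1;0.32 -0.171 0 0 0 0 1;0.48 -0.256 0 0 0 0 1;0.64 -0.342 0 0 0 0 1;0.823 -0.44 0 0 0 0 1"

```text
time_s: 4.5
tool_pos: [573.6, 273.0, 248.3]
eef_rot: [-0.514, 0.858, -0.0, -0.001]
wrist_force: [0.8, -0.6, -8.3]
width: 20.9
grasp_force: 59.3
```

Emit:
jog_arm --moves "0.2 -0.11 0 0 0 0 1;0.41 -0.22 0 0 0 0 1;0.62 -0.33 0 0 0 0 1;0.823 -0.44 0 0 0 0 1"

```text
time_s: 4.9
tool_pos: [573.3, 160.6, 248.4]
eef_rot: [-0.514, 0.858, -0.0, -0.001]
wrist_force: [0.4, -0.4, -9.9]
width: 21.2
grasp_force: 59.3
```

Emit:
jog_arm --moves "0.2 -0.11 0 0 0 0 1;0.41 -0.22 0 0 0 0 1;0.62 -0.33 0 0 0 0 1;0.823 -0.44 0 0 0 0 1"

```text
time_s: 5.3
tool_pos: [573.1, 48.8, 248.5]
eef_rot: [-0.514, 0.858, -0.0, -0.0]
wrist_force: [1.2, 0.6, -8.3]
width: 21.0
grasp_force: 59.3
```

Emit:
jog_arm --moves "0.2 -0.11 0 0 0 0 1;0.41 -0.22 0 0 0 0 1;0.62 -0.33 0 0 0 0 1;0.823 -0.44 0 0 0 0 1"

```text
time_s: 5.7
tool_pos: [573.0, -63.0, 248.5]
eef_rot: [-0.514, 0.858, 0.0, -0.0]
wrist_force: [0.4, 0.8, -8.9]
width: 20.7
grasp_force: 59.3
```

Emit:
jog_arm --moves "0.2 -0.11 0 0 0 0 1;0.41 -0.22 0 0 0 0 1;0.62 -0.33 0 0 0 0 1;0.823 -0.44 0 0 0 0 1"

```text
time_s: 6.1
tool_pos: [572.9, -174.9, 248.5]
eef_rot: [-0.514, 0.858, 0.0, -0.0]
wrist_force: [0.9, 0.3, -9.0]
width: 20.8
grasp_force: 59.3
```

Emit:
jog_arm --moves "0.2 -0.11 0 0 0 0 1;0.41 -0.22 0 0 0 0 1;0.62 -0.33 0 0 0 0 1;0.823 -0.44 0 0 0 0 1"

```text
time_s: 6.5
tool_pos: [572.8, -286.8, 248.4]
eef_rot: [-0.514, 0.858, 0.0, -0.0]
wrist_force: [0.1, 0.1, -8.1]
width: 21.3
grasp_force: 59.3
```

Emit:
jog_arm --moves "0.18 -0.096 0 0 0 0 1;0.35 -0.187 0 0 0 0 1;0.52 -0.278 0 0 0 0 1;0.67 -0.358 0 0 0 0 1;0.77 -0.41 0 0 0 0 1;0.823 -0.44 0 0 0 0 1;0.823 -0.44 0 0 0 0 1;0.823 -0.44 0 0 0 0 1"

```text
time_s: 7.3
tool_pos: [574.2, -396.3, 248.8]
eef_rot: [-0.514, 0.858, 0.0, 0.0]
wrist_force: [0.3, 0.5, -8.4]
width: 21.4
grasp_force: 59.3
```

```bash
python3 - <<'E'
from h import *
p,o=pose();print(p,o['width'],o['grasp_force'],o['wrist_force'],o['moment'],o['time_s'])
plan([(572,-398,250,p[3])])
t,s=snap('top'),snap('scene')
print(proj(t,[p[:3],[p[0],p[1],70]]),proj(s,[[p[0],p[1],70]]))
B=cv2.resize(s['bgr'][200:410,40:250],(560,560))
A=cv2.resize(t['bgr'][170:310,390:450],(240,560))
cv2.imwrite('pics/k2.png',cv2.convertScaleAbs(np.hstack([A,B]),alpha=1.6))
E
```

```text
[np.float64(574.2089651340289), np.float64(-396.3185581831851), np.float64(248.7864830318694), np.float64(151.90433518543517)] 21.36107650987484 59.348766803741455 [ 0.30075928  0.45710826 -8.37590544] [-0.06235477  0.02573333  0.00429037] 7.3
at [ 574.2 -396.3  248.8  151.9]
(572, -398, 250, np.float64(151.90433518543517)) -> [ 0.021  0.01  -0.01 ] wz -0.000 rows>0.1
[[465.25014379 211.75089381]
 [439.22855599 222.37830946]] [[130.06163377 339.63780953]]
```

View pics/k2.png

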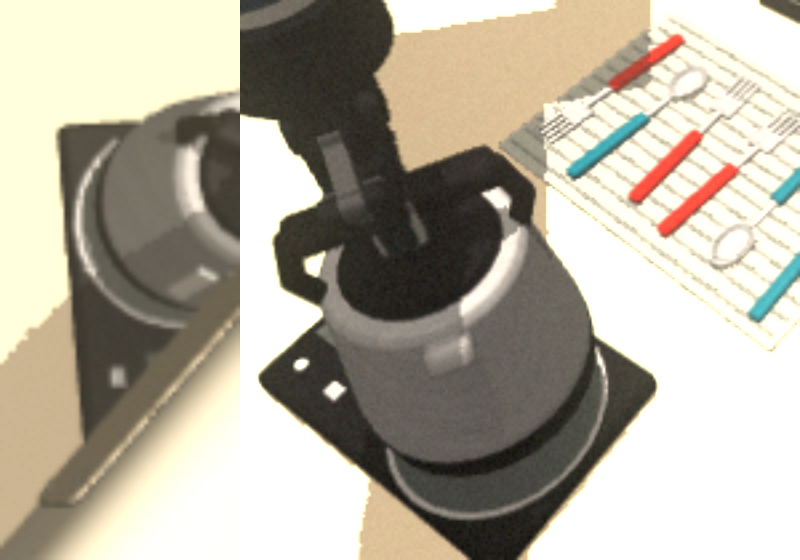

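```bash
python3 - <<'E'
from h import *
s=snap('scene')
def circ(px,z):
    P=onz(s,px,z)[:,:2];R=np.linalg.lstsq(np.c_[P,np.ones(len(P))],(P**2).sum(1),rcond=None)[0];print(z,R[:2]/2,np.sqrt(R[2]+(R[:2]**2).sum()/4))
circ([(71.9,308.7),(148,286.2),(115,329.4)],203)
circ([(84.2,355.6),(118.7,376.2),(171.2,342.5)],69)
# foot edge automatically: dark foot vs seat: gradient along rays from centre below
g=cv2.GaussianBlur(cv2.cvtColor(s['bgr'],cv2.COLOR_BGR2GRAY),(3,3),0).astype(float)
C=proj(s,[[574.2,-396.3,69]])[0];pts=[]
for a in np.radians(range(20,125,5)):
    r=np.arange(25,60,.5);q=C+np.c_[np.cos(a)*r,np.sin(a)*r];v=cv2.remap(g.astype(np.float32),q[:,0].astype(np.float32),q[:,1].astype(np.float32),1).ravel()
    m=np.argmin(v[:]) ; k=m+np.argmax(np.diff(v[m:m+16])) if m<len(v)-3 else m; pts.append(q[k])
P=np.array(pts);print(np.hypot(*(P-C).T).round(0));circ(P,69)
d=np.linalg.norm(onz(s,P,69)[:,:2]-[574.2,-396.3],axis=1);print(d.round(1))
E
```

```text
203 [ 585.2213339  -394.51865969] 51.324722533056935
69 [ 561.38152531 -384.86728456] 75.85655495413123
[38. 37. 36. 35. 35. 35. 35. 35. 35. 35. 36. 36. 36. 37. 38. 38. 39. 40.
 41. 41. 42.]
69 [ 574.84187258 -391.93677801] 65.24491747981045
[67.6 66.7 65.7 65.5 65.9 65.2 65.3 64.2 64.8 64.3 64.4 63.5 63.3 63.
 63.3 61.9 62.7 62.  61.9 61.2 61.4]
```

Emit:
jog_arm --moves "0.05 0.006 0 0 0 0 1;0.05 0.006 0.1 0 0 0 1;0.05 0.006 0.2 0 0 0 1;0.05 0.006 0.26 0 0 0 1;0.05 0.006 0.29 0 0 0 1;0.05 0.006 0.32 0 0 0 1;0.05 0.006 0.35 0 0 0 1;0.05 0.006 0.35 0 0 0 1"

```text
time_s: 8.25
tool_pos: [570.8, -401.9, 206.5]
eef_rot: [-0.514, 0.858, 0.0, -0.0]
wrist_force: [-0.1, -0.3, -9.4]
width: 20.7
grasp_force: 59.3
```

Emit:
jog_arm --moves "0 0 0.01 0 0 0 1;0 0 0.02 0 0 0 1;0 0 0.03 0 0 0 1;0 0 0.04 0 0 0 1;0 0 0.04 0 0 0 1"

```text
time_s: 8.75
tool_pos: [570.8, -401.9, 201.8]
eef_rot: [-0.514, 0.858, 0.0, -0.0]
wrist_force: [-0.2, 0.2, -8.8]
width: 20.9
grasp_force: 59.3
```

Emit:
jog_arm --moves "0 0 0.005 0 0 0 1;0 0 0.01 0 0 0 1;0 0 0.015 0 0 0 1;0 0 0.018 0 0 0 1;0 0 0.018 0 0 0 1"

```text
time_s: 9.25
tool_pos: [570.8, -401.9, 200.0]
eef_rot: [-0.514, 0.858, -0.0, 0.0]
wrist_force: [0.1, 0.4, -8.2]
width: 21.1
grasp_force: 59.5
```

Emit:
jog_arm --moves "0 0 0.005 0 0 0 1;0 0 0.01 0 0 0 1;0 0 0.01 0 0 0 1"

```text
time_s: 9.55
tool_pos: [570.7, -402.0, 199.9]
eef_rot: [-0.514, 0.858, -0.001, 0.0]
wrist_force: [-4.1, 1.6, 5.0]
width: 21.0
grasp_force: 61.1
```

Emit:
jog_arm --moves "0 0 0.005 0 0 0 1;0 0 0.01 0 0 0 1;0 0 0.01 0 0 0 1"

```text
time_s: 9.85
tool_pos: [570.7, -402.0, 199.9]
eef_rot: [-0.514, 0.858, -0.001, 0.0]
wrist_force: [-6.3, 3.8, 12.7]
width: 20.8
grasp_force: 62.1
```

Emit:
jog_arm --moves "0 0 -0.018 0 0 0 1;0 0 -0.018 0 0 0 0.8;0 0 -0.018 0 0 0 0.5;0 0 -0.018 0 0 0 0.3;0 0 -0.018 0 0 0 0.2;0 0 -0.018 0 0 0 0.2;0 0 -0.018 0 0 0 0.2"

```text
time_s: 10.55
tool_pos: [570.9, -401.9, 199.6]
eef_rot: [-0.514, 0.858, -0.0, 0.0]
wrist_force: [0.6, -0.1, -0.4]
width: 68.3
grasp_force: 0.0
```

Emit:
jog_arm --moves "0 0 -0.05 0 0 0 0.2;0 0 -0.15 0 0 0 0.2;0 0 -0.35 0 0 0 0.2;0 0 -0.55 0 0 0 0.2;0 0 -0.55 0 0 0 0.2"

```text
time_s: 11.05
tool_pos: [571.6, -402.5, 270.6]
eef_rot: [-0.514, 0.858, -0.003, 0.001]
wrist_force: [0.4, -0.5, 0.4]
width: 68.1
grasp_force: 0.0
```

```bash
python3 - <<'E'
from h import *
p,o=pose();print(o['width'],o['time_s'])
plan([(480,-402,265,175),(441.8,-402.7,210,182),(441.8,-402.7,110,182),(441.8,-402.7,62,182)])
E
```

```text
68.12197335459688 11.05
at [ 571.6 -402.5  270.6  151.9]
(480, -402, 265, 175) -> [0.356 0.675 0.046] wz -0.257 rows>2.7
(441.8, -402.7, 210, 182) -> [0.034 0.317 0.458] wz -0.078 rows>1.3
(441.8, -402.7, 110, 182) -> [0.    0.    0.833] wz 0.000 rows>2.0
(441.8, -402.7, 62, 182) -> [0.  0.  0.4] wz 0.000 rows>1.0
```

Emit:
jog_arm --moves "0.356 0.675 0.046 0 0 -0.257 0.8;0.356 0.675 0.046 0 0 -0.257 1;0.356 0.675 0.046 0 0 -0.257 1;0.356 0.675 0.046 0 0 -0.257 1"

```text
time_s: 11.45
tool_pos: [478.4, -401.6, 261.1]
eef_rot: [-0.676, 0.737, -0.001, 0.0]
wrist_force: [-0.9, -0.3, 0.3]
width: 10.0
grasp_force: 0.0
```

Emit:
jog_arm --moves "0.034 0.317 0.458 0 0 -0.078 1;0.034 0.317 0.458 0 0 -0.078 1;0.034 0.317 0.458 0 0 -0.078 1"

```text
time_s: 11.75
tool_pos: [440.1, -401.6, 203.4]
eef_rot: [0.718, -0.696, -0.002, -0.0]
wrist_force: [-0.2, -0.7, 0.3]
width: -0.4
grasp_force: 0.0
```

Emit:
jog_arm --moves "0 0 0.4 0 0 0 1;0 0 0.833 0 0 0 1;0 0 0.833 0 0 0 1"

```text
time_s: 12.05
tool_pos: [440.5, -400.4, 100.9]
eef_rot: [0.719, -0.695, -0.004, -0.001]
wrist_force: [-0.2, 0.6, 0.5]
width: -0.2
grasp_force: 0.0
```

```bash
python3 - <<'E'
from h import *
p,o=pose();print(o['width'],o['time_s'])
plan([(441.8,-402.7,62,182)])
s=snap('scene')
cv2.imwrite('pics/k3.png',cv2.resize(s['bgr'][200:410,20:230],(560,560)))
E
```

```text
-0.1579852511198891 12.05
at [ 440.5 -400.4  100.9 -178.1]
(441.8, -402.7, 62, 182) -> [ 0.02  -0.01   0.324] wz -0.001 rows>0.8
```

View pics/k3.png

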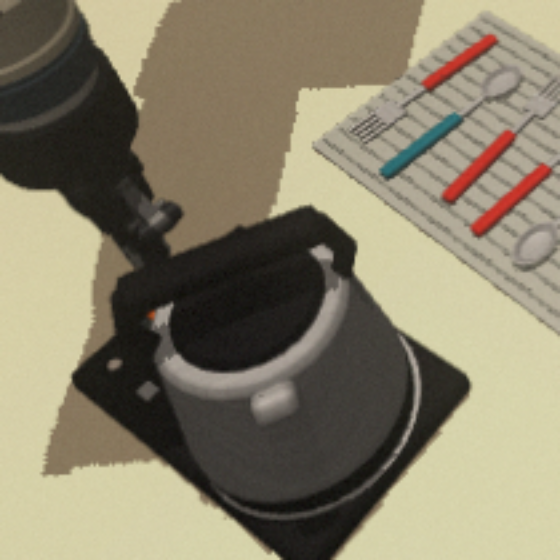

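The kettle stands upright on the seat, with the rim ring visible around its foot, and the closed fingers are above the lever. Next I press it.

Emit:
jog_arm --moves "0.02 -0.01 0.2 0 0 0 1;0.02 -0.01 0.31 0 0 0 1;0.02 -0.01 0.35 0 0 0 1;0.02 -0.01 0.4 0 0 0 1;0.02 -0.01 0.43 0 0 0 1;0.02 -0.01 0.455 0 0 0 1;0.02 -0.01 0.455 0 0 0 1"

```text
time_s: 12.8
tool_pos: [442.6, -404.8, 51.0]
eef_rot: [0.72, -0.694, 0.0, 0.0]
wrist_force: [0.2, -0.9, 0.9]
width: -0.0
grasp_force: 0.3
```

Emit:
jog_arm --moves "0 0 0.01 0 0 0 1;0 0 0.016 0 0 0 1;0 0 0.016 0 0 0 1"

```text
time_s: 13.1
tool_pos: [442.3, -404.7, 48.8]
eef_rot: [0.72, -0.694, 0.0, 0.0]
wrist_force: [-0.4, -0.5, 1.3]
width: 0.1
grasp_force: 0.6
```

Emit:
jog_arm --moves "0 0 0.01 0 0 0 1;0 0 0.02 0 0 0 1;0 0 0.03 0 0 0 1;0 0 0.03 0 0 0 1"

```text
time_s: 13.5
tool_pos: [442.3, -404.6, 46.2]
eef_rot: [0.72, -0.694, 0.0, 0.0]
wrist_force: [-4.4, 1.5, 13.4]
width: -0.1
grasp_force: 6.6
```

Emit:
jog_arm --moves "0 0 0.008 0 0 0 1;0 0 0.012 0 0 0 1;0 0 0.012 0 0 0 1"

```text
time_s: 13.8
tool_pos: [442.3, -404.7, 45.9]
eef_rot: [0.72, -0.694, 0.001, 0.0]
wrist_force: [-6.4, 5.3, 24.5]
width: 0.4
grasp_force: 12.1
```

Emit:
jog_arm --moves "0 0 -0.1 0 0 0 1;0 0 -0.35 0 0 0 1;0 0 -0.7 0 0 0 0.65;0 0 -0.7 0 0 0 0.65"

```text
time_s: 14.2
tool_pos: [444.0, -406.2, 132.9]
eef_rot: [0.72, -0.694, 0.004, 0.0]
wrist_force: [1.3, -0.8, -0.2]
width: 28.3
grasp_force: 0.0
```

```bash
cat >> h.py <<'E'
def items(only_mat=True):
    """each piece: colour, handle centre, eating direction from the steel beyond handle, grasp point 25 mm ahead"""
    t,s=snap('top'),snap('scene')
    for n,c in(('S',TEAL),('F',RED)):
        A,B=handles(t,c,amin=25),handles(s,c,amin=25)
        for a in A:
            b=min(B,key=lambda b:np.linalg.norm(a[0]-b[0]))if B else a
            h=(a[0]+b[0])/2 if np.linalg.norm(a[0]-b[0])<6 and b[1]>70 else a[0]
            ang=a[3] if abs(a[3]-b[3])>8 else (a[3]+b[3])/2
            d=np.array([np.cos(np.radians(ang)),np.sin(np.radians(ang))])
            g=cv2.cvtColor(s['bgr'],cv2.COLOR_BGR2GRAY).astype(np.float32)
            sc=[]
            for sg in(1,-1):   # neck: thin bright line 50 mm from handle centre against its sides
                q=[[*(h+sg*d*r+np.array([-d[1],d[0]])*w),9] for r in range(44,64,3) for w in(0,)]
                q2=[[*(h+sg*d*r+np.array([-d[1],d[0]])*w),5] for r in range(44,64,3) for w in(-9,9)]
                v=[cv2.remap(g,*np.float32(proj(s,k)).T[:,:,None],1) for k in(q,q2)]
                sc.append(abs(float(v[0].mean()-v[1].mean())))
            sg=1 if sc[0]>sc[1] else -1;a2=ang+(180 if sg<0 else 0)
            print(n,'hc',h.round(1),'top-scene',(a[0]-b[0]).round(1),'L %.0f/%.0f ang %.1f'%(a[1],b[1],a2),'nk',np.round(sc),'grasp',(h+sg*d*25).round(1),'psi %.1f'%((90+a2+180)%360-180))
E
python3 - <<'E'
from h import *
items();plan([(455,-290,110,178.5),(467.6,-171.6,60,175.2),(467.6,-171.6,25,175.2)])
E
```

```text
S hc [ 662.9 -209.2] top-scene [ 1.1 -1.3] L 74/78 ang 90.1 nk [15.  0.] grasp [ 662.9 -184.2] psi -179.9
S hc [ 581.6 -150.7] top-scene [ 0.7 -1.8] L 77/77 ang 86.0 nk [10.  2.] grasp [ 583.4 -125.8] psi 176.0
S hc [ 465.6 -196. ] top-scene [ 1.  -2.6] L 75/77 ang 264.7 nk [4. 4.] grasp [ 463.2 -220.9] psi -5.3
F hc [ 559.2 -194.4] top-scene [ 0.4 -0.8] L 76/79 ang 84.6 nk [23.  6.] grasp [ 561.6 -169.5] psi 174.6
F hc [ 519.4 -184.4] top-scene [-0. -2.] L 76/79 ang 271.7 nk [3. 3.] grasp [ 520.2 -209.4] psi 1.7
F hc [ 427.2 -110. ] top-scene [ 0.5 -1.5] L 76/77 ang 263.7 nk [ 5. 13.] grasp [ 424.5 -134.8] psi -6.3
at [ 442.7 -404.7  128.5 -178. ]
(455, -290, 110, 178.5) -> [-0.952 -0.137  0.154] wz 0.039 rows>2.3
(467.6, -171.6, 60, 175.2) -> [-0.989 -0.079  0.417] wz 0.037 rows>2.6
(467.6, -171.6, 25, 175.2) -> [0.    0.    0.292] wz -0.000 rows>0.7
```

Emit:
jog_arm --moves "-0.952 -0.137 0.154 0 0 0.039 0.65;-0.952 -0.137 0.154 0 0 0.039 0.65;-0.952 -0.137 0.154 0 0 0.039 0.65"

```text
time_s: 14.6
tool_pos: [453.5, -285.3, 107.1]
eef_rot: [-0.699, 0.715, 0.002, 0.0]
wrist_force: [-0.3, -0.2, -0.2]
width: 29.7
grasp_force: 0.0
```

Emit:
jog_arm --moves "-0.989 -0.079 0.3 0 0 0.037 0.65;-0.989 -0.079 0.417 0 0 0.037 0.65;-0.989 -0.079 0.417 0 0 0.037 0.65;-0.989 -0.079 0.417 0 0 0.037 0.65;-0.989 -0.079 0.417 0 0 0.037 0.65;-0.989 -0.079 0.417 0 0 0.037 0.65"

```text
time_s: 15.2
tool_pos: [467.6, -172.3, 59.2]
eef_rot: [-0.677, 0.736, -0.0, -0.0]
wrist_force: [-0.5, 0.3, 1.0]
width: 29.7
grasp_force: 0.0
```

```bash
python3 - <<'E'
from h import *
plan([(467.9,-171.3,25,174.8)])
t,s=snap('top'),snap('scene')
A=cv2.resize(t['bgr'][178:305,300:390],(380,536));B=cv2.resize(s['bgr'][190:340,130:310],(420,350))
o=np.zeros((536,800,3),np.uint8);o[:,:380]=A;o[:350,380:]=B;cv2.imwrite('pics/c5.png',cv2.convertScaleAbs(o,alpha=1.3))
E
```

```text
at [ 467.6 -172.3   59.2  175.2]
(467.9, -171.3, 25, 174.8) -> [-0.009 -0.002  0.285] wz 0.004 rows>0.7
```

View pics/c5.png

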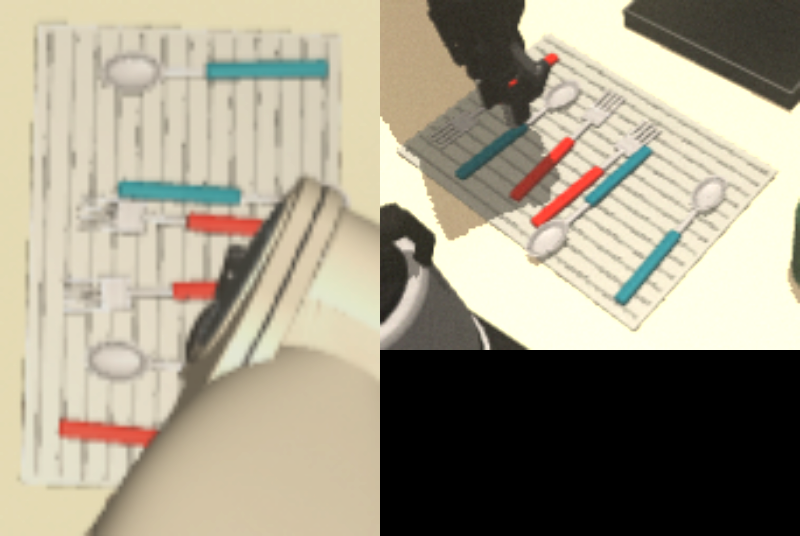

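The knocked spoon now lies close beside fork 1 (top crop around (180,190)), so I'll do those two last. The gripper is over spoon 3.

Emit:
jog_arm --moves "-0.009 -0.002 0.2 0 0 0.004 0.65;-0.009 -0.002 0.285 0 0 0.004 0.65;-0.009 -0.002 0.285 0 0 0.004 0.65"

```text
time_s: 15.6
tool_pos: [466.6, -170.5, 23.8]
eef_rot: [-0.674, 0.739, 0.001, -0.0]
wrist_force: [-0.8, -1.0, 0.3]
width: 29.7
grasp_force: 0.0
```

Emit:
jog_arm --moves "0 0 0 0 0 0 0.8;0 0 0 0 0 0 1;0 0 0 0 0 0 1;0 0 0 0 0 0 1;0 0 0 0 0 0 1" --newtons 40

```text
time_s: 16.1
tool_pos: [467.9, -170.6, 25.5]
eef_rot: [-0.675, 0.738, -0.001, 0.0]
wrist_force: [0.0, -0.0, 6.0]
width: 10.7
grasp_force: 40.2
```

```bash
python3 - <<'E'
from h import *
plan([(467.9,-170.6,90,174.8),(490,-70,95,150),(513,30,95,126),(535,130,95,102),(550,223.5,95,90),(550,223.5,60,90)])
E
```

```text
at [ 467.9 -170.6   25.5  174.8]
(467.9, -170.6, 90, 174.8) -> [-0.     0.    -0.537] wz 0.000 rows>1.3
(490, -70, 95, 150) -> [-0.852 -0.107 -0.042] wz 0.276 rows>2.9
(513, 30, 95, 126) -> [-0.818  0.251  0.   ] wz 0.267 rows>2.8
(535, 130, 95, 102) -> [-0.638  0.566  0.   ] wz 0.267 rows>2.8
(550, 223.5, 95, 90) -> [-0.284  0.736 -0.   ] wz 0.133 rows>1.9
(550, 223.5, 60, 90) -> [0.    0.    0.292] wz 0.000 rows>0.7
```

Emit:
jog_arm --moves "0 0 -0.1 0 0 0 1;0 0 -0.3 0 0 0 1;0 0 -0.537 0 0 0 1"

```text
time_s: 16.4
tool_pos: [466.9, -169.9, 89.4]
eef_rot: [-0.675, 0.738, 0.001, -0.0]
wrist_force: [0.7, 0.1, -0.6]
width: 10.5
grasp_force: 39.4
```

Emit:
jog_arm --moves "-0.25 -0.03 -0.042 0 0 0.08 1;-0.54 -0.07 -0.042 0 0 0.17 1;-0.852 -0.107 -0.042 0 0 0.276 1;-0.852 -0.107 -0.042 0 0 0.276 1"

```text
time_s: 16.8
tool_pos: [489.6, -66.4, 94.5]
eef_rot: [-0.499, 0.867, 0.0, 0.0]
wrist_force: [-0.3, -0.2, -0.9]
width: 10.0
grasp_force: 39.4
```

Emit:
jog_arm --moves "-0.27 0.084 0 0 0 0.09 1;-0.54 0.167 0 0 0 0.18 1;-0.818 0.251 0 0 0 0.267 1;-0.818 0.251 0 0 0 0.267 1"

```text
time_s: 17.2
tool_pos: [512.9, 33.1, 94.3]
eef_rot: [-0.308, 0.951, 0.0, 0.0]
wrist_force: [0.5, -0.3, 0.4]
width: 10.5
grasp_force: 39.4
```

Emit:
jog_arm --moves "-0.21 0.19 0 0 0 0.09 1;-0.42 0.38 0 0 0 0.18 1;-0.638 0.566 0 0 0 0.267 1;-0.638 0.566 0 0 0 0.267 1"

```text
time_s: 17.6
tool_pos: [535.3, 132.5, 94.2]
eef_rot: [-0.104, 0.995, 0.0, 0.0]
wrist_force: [0.6, -0.3, 0.1]
width: 10.3
grasp_force: 39.4
```

Emit:
jog_arm --moves "-0.1 0.25 0 0 0 0.05 1;-0.19 0.49 0 0 0 0.09 1;-0.284 0.736 0 0 0 0.133 1;-0.284 0.736 0 0 0 0.133 1;-0.284 0.736 0 0 0 0.133 1"

```text
time_s: 18.1
tool_pos: [549.5, 223.2, 94.0]
eef_rot: [-0.002, 1.0, -0.0, -0.0]
wrist_force: [-1.1, -0.6, -0.4]
width: 10.5
grasp_force: 39.4
```

```bash
python3 - <<'E'
from h import *
plan([(550,223.5,45,90),(550,223.5,26.2,90)])
t,s=snap('top'),snap('scene')
cv2.imwrite('pics/c6.png',np.hstack([cv2.resize(t['bgr'][180:290,170:300],(390,330)),cv2.resize(s['bgr'][120:250,220:370],(390,330))]))
E
```

```text
at [549.5 223.2  94.   90.2]
(550, 223.5, 45, 90) -> [-0.004  0.003  0.408] wz 0.002 rows>1.0
(550, 223.5, 26.2, 90) -> [0.    0.    0.157] wz 0.000 rows>0.4
```

View pics/c6.png

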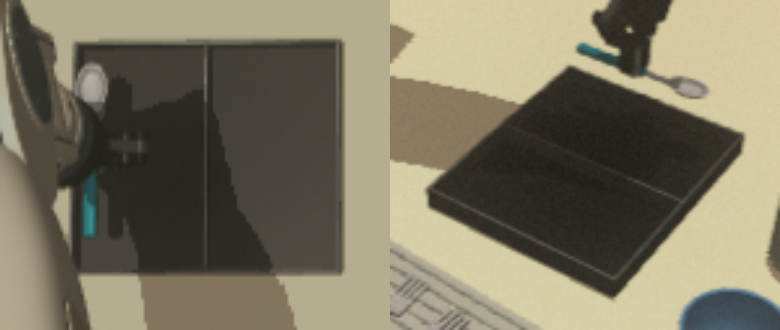

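The spoon is held level over the left compartment, handle towards the robot. Next I lower it.

Emit:
jog_arm --moves "0 0 0.2 0 0 0 1;0 0 0.4 0 0 0 1;0 0 0.48 0 0 0 1;0 0 0.53 0 0 0 1;0 0 0.56 0 0 0 1;0 0 0.56 0 0 0 1"

```text
time_s: 18.8
tool_pos: [549.9, 223.6, 27.5]
eef_rot: [0.0, 1.0, 0.0, 0.0]
wrist_force: [-0.4, -0.7, -0.1]
width: 10.0
grasp_force: 39.4
```

Emit:
jog_arm --moves "0 0 0 0 0 0 0.84;0 0 0 0 0 0 0.8;0 0 0 0 0 0 0.77;0 0 0 0 0 0 0.77;0 0 0 0 0 0 0.77"

```text
time_s: 19.3
tool_pos: [549.7, 223.8, 27.4]
eef_rot: [0.0, 1.0, 0.0, 0.0]
wrist_force: [-0.1, -0.4, 0.2]
width: 19.5
grasp_force: 0.0
```

Emit:
jog_arm --moves "0 0 -0.1 0 0 0 0.77;0 0 -0.3 0 0 0 0.77;0 0 -0.6 0 0 0 0.65;0 0 -0.6 0 0 0 0.65"

```text
time_s: 19.7
tool_pos: [551.9, 224.4, 104.5]
eef_rot: [0.0, 1.0, 0.001, 0.004]
wrist_force: [0.4, -0.3, -0.0]
width: 30.0
grasp_force: 0.0
```

```bash
python3 - <<'E'
from h import *
items();plan([(535,130,95,80),(513,30,95,55),(480,-60,95,28),(424.5,-134.8,95,3),(424.5,-134.8,60,-6.3)])
E
```

```text
S hc [ 662.9 -209.2] top-scene [ 1.2 -1.3] L 74/78 ang 90.2 nk [11.  1.] grasp [ 662.8 -184.2] psi -179.8
S hc [ 581.7 -150.7] top-scene [ 0.5 -1.8] L 77/77 ang 86.0 nk [11.  3.] grasp [ 583.4 -125.8] psi 176.0
S hc [518.6 224.9] top-scene [-2.8 -3.4] L 63/71 ang 1.2 nk [37.  0.] grasp [543.6 225.5] psi 91.2
F hc [ 559.3 -194.4] top-scene [ 0.3 -0.8] L 76/79 ang 84.3 nk [22.  5.] grasp [ 561.8 -169.5] psi 174.3
F hc [ 519.4 -184.4] top-scene [-0. -2.] L 76/79 ang 271.7 nk [3. 4.] grasp [ 520.2 -209.4] psi 1.7
F hc [ 427.3 -109.7] top-scene [ 0.4 -2. ] L 76/76 ang 263.7 nk [ 6. 12.] grasp [ 424.5 -134.6] psi -6.3
at [550.2 224.  100.7  90. ]
(535, 130, 95, 80) -> [ 0.126 -0.783  0.048] wz 0.111 rows>1.9
(513, 30, 95, 55) -> [ 0.036 -0.853  0.   ] wz 0.278 rows>2.9
(480, -60, 95, 28) -> [-0.205 -0.772  0.   ] wz 0.300 rows>3.1
(424.5, -134.8, 95, 3) -> [-0.333 -0.701 -0.   ] wz 0.278 rows>2.9
(424.5, -134.8, 60, -6.3) -> [0.    0.    0.292] wz 0.103 rows>1.1
```

Emit:
jog_arm --moves "0.126 -0.783 0.048 0 0 0.111 0.65;0.126 -0.783 0.048 0 0 0.111 0.65;0.126 -0.783 0.048 0 0 0.111 0.65"

```text
time_s: 20.1
tool_pos: [532.8, 126.0, 92.4]
eef_rot: [0.09, 0.996, -0.001, -0.001]
wrist_force: [-0.2, 0.4, -0.2]
width: 30.0
grasp_force: 0.0
```

Emit:
jog_arm --moves "0.036 -0.853 0 0 0 0.278 0.65;0.036 -0.853 0 0 0 0.278 0.65;0.036 -0.853 0 0 0 0.278 0.65"

```text
time_s: 20.4
tool_pos: [511.1, 26.1, 92.9]
eef_rot: [0.306, 0.952, -0.001, -0.001]
wrist_force: [0.5, 0.5, 0.4]
width: 29.6
grasp_force: 0.0
```

Emit:
jog_arm --moves "-0.205 -0.772 0 0 0 0.3 0.65;-0.205 -0.772 0 0 0 0.3 0.65;-0.205 -0.772 0 0 0 0.3 0.65;-0.205 -0.772 0 0 0 0.3 0.65"

```text
time_s: 20.8
tool_pos: [478.9, -60.9, 93.1]
eef_rot: [0.518, 0.856, 0.0, -0.0]
wrist_force: [-0.7, -0.6, -0.3]
width: 30.3
grasp_force: 0.0
```

Emit:
jog_arm --moves "-0.333 -0.701 0 0 0 0.278 0.65;-0.333 -0.701 0 0 0 0.278 0.65;-0.333 -0.701 0 0 0 0.278 0.65;-0.333 -0.701 0 0 0 0.278 0.65"

```text
time_s: 21.2
tool_pos: [423.7, -134.8, 93.3]
eef_rot: [0.689, 0.725, 0.0, -0.0]
wrist_force: [-0.3, -0.6, 0.2]
width: 29.8
grasp_force: 0.0
```

Emit:
jog_arm --moves "0 0 0.292 0 0 0.103 0.65;0 0 0.292 0 0 0.103 0.65;0 0 0.292 0 0 0.103 0.65;0 0 0.292 0 0 0.103 0.65"

```text
time_s: 21.6
tool_pos: [424.6, -134.5, 59.2]
eef_rot: [0.743, 0.669, 0.0, 0.0]
wrist_force: [-0.1, -0.6, -0.5]
width: 30.0
grasp_force: 0.0
```

```bash
python3 - <<'E'
from h import *
plan([(424.5,-134.7,26,-6.3)])
plan([(424.5,-134.7,95,-6.3),(454,-80,95,22),(485,-27,95,50),(517,22,95,75),(550,37.5,95,90)],[424.5,-134.7,26,-6.3])
E
```

```text
at [ 424.6 -134.5   59.2   -6. ]
(424.5, -134.7, 26, -6.3) -> [-0.002 -0.     0.277] wz 0.004 rows>0.7
at [ 424.5 -134.7   26.    -6.3]
(424.5, -134.7, 95, -6.3) -> [ 0.     0.    -0.575] wz -0.000 rows>1.4
(454, -80, 95, 22) -> [ 0.48   0.194 -0.   ] wz -0.314 rows>3.3
(485, -27, 95, 50) -> [0.313 0.405 0.   ] wz -0.311 rows>3.3
(517, 22, 95, 75) -> [0.058 0.484 0.   ] wz -0.278 rows>2.9
(550, 37.5, 95, 90) -> [-0.232  0.196 -0.   ] wz -0.167 rows>1.7
```

Emit:
jog_arm --moves "0 0 0.2 0 0 0.004 0.65;0 0 0.277 0 0 0.004 0.65;0 0 0.277 0 0 0.004 0.65;0 0 0.277 0 0 0.004 0.8;0 0 0.277 0 0 0.004 1;0 0 0.277 0 0 0.004 1;0 0 0.277 0 0 0.004 1;0 0 0.277 0 0 0.004 1"

```text
time_s: 22.4
tool_pos: [424.2, -135.1, 26.0]
eef_rot: [0.747, 0.665, 0.0, 0.001]
wrist_force: [-1.1, 1.2, 7.8]
width: 10.3
grasp_force: 39.6
```

Emit:
jog_arm --moves "0 0 -0.1 0 0 0 1;0 0 -0.3 0 0 0 1;0 0 -0.575 0 0 0 1;0 0 -0.575 0 0 0 1"

```text
time_s: 22.8
tool_pos: [425.7, -135.9, 97.8]
eef_rot: [0.747, 0.665, 0.001, 0.003]
wrist_force: [0.9, -0.6, -1.0]
width: 10.4
grasp_force: 39.2
```

Emit:
jog_arm --moves "0.16 0.06 0 0 0 -0.1 1;0.32 0.13 0 0 0 -0.2 1;0.48 0.194 0 0 0 -0.314 1;0.48 0.194 0 0 0 -0.314 1"

```text
time_s: 23.2
tool_pos: [454.3, -78.9, 93.9]
eef_rot: [0.559, 0.829, 0.0, 0.0]
wrist_force: [-0.4, 0.7, 0.3]
width: 10.1
grasp_force: 39.2
```

Emit:
jog_arm --moves "0.1 0.13 0 0 0 -0.1 1;0.2 0.27 0 0 0 -0.2 1;0.313 0.405 0 0 0 -0.311 1;0.313 0.405 0 0 0 -0.311 1"

```text
time_s: 23.6
tool_pos: [485.8, -26.1, 93.8]
eef_rot: [0.342, 0.94, 0.0, 0.0]
wrist_force: [-0.4, -0.5, -0.1]
width: 10.4
grasp_force: 39.2
```

Emit:
jog_arm --moves "0.02 0.16 0 0 0 -0.09 1;0.04 0.32 0 0 0 -0.18 1;0.058 0.484 0 0 0 -0.278 1;0.058 0.484 0 0 0 -0.278 1"

```text
time_s: 24.0
tool_pos: [518.3, 22.4, 93.7]
eef_rot: [0.131, 0.991, 0.0, 0.0]
wrist_force: [-0.5, -0.6, 0.2]
width: 10.0
grasp_force: 39.2
```

Emit:
jog_arm --moves "-0.08 0.06 0 0 0 -0.06 1;-0.16 0.13 0 0 0 -0.12 1;-0.232 0.196 0 0 0 -0.167 1;-0.232 0.196 0 0 0 -0.167 1;-0.232 0.196 0 0 0 -0.167 1"

```text
time_s: 24.5
tool_pos: [549.8, 36.0, 93.7]
eef_rot: [0.005, 1.0, -0.0, -0.001]
wrist_force: [-0.9, 0.6, -0.3]
width: 10.0
grasp_force: 39.3
```

```bash
python3 - <<'E'
from h import *
plan([(550,37.5,26.5,90)])
t=snap('top')
for a in handles(t,RED,z=85,amin=20): print(a[0],a[1],a[3],a[4])
E
```

```text
at [549.8  36.   93.7  89.4]
(550, 37.5, 26.5, 90) -> [-0.001  0.013  0.56 ] wz -0.007 rows>1.3
[ 551.08880615 -183.84994507] 71.53024 84.64313 [358.26262626 231.17171717]
[ 513.29516602 -175.06996155] 71.45242 92.4136 [355.66336634 245.84158416]
```

Emit:
jog_arm --moves "0 0.013 0.2 0 0 -0.007 1;0 0.013 0.4 0 0 -0.007 1;0 0.013 0.48 0 0 -0.007 1;0 0.013 0.53 0 0 -0.007 1;0 0.013 0.555 0 0 -0.007 1;0 0.013 0.555 0 0 -0.007 1"

```text
time_s: 25.15
tool_pos: [550.7, 37.8, 27.9]
eef_rot: [-0.002, 1.0, -0.0, 0.0]
wrist_force: [-1.0, -0.2, -1.3]
width: 10.1
grasp_force: 39.3
```

Emit:
jog_arm --moves "0 0 0 0 0 0 0.84;0 0 0 0 0 0 0.8;0 0 0 0 0 0 0.77;0 0 0 0 0 0 0.77;0 0 0 0 0 0 0.77"

```text
time_s: 25.65
tool_pos: [550.6, 37.9, 27.7]
eef_rot: [-0.002, 1.0, -0.0, 0.0]
wrist_force: [0.3, -0.2, 1.3]
width: 19.7
grasp_force: 0.0
```

Emit:
jog_arm --moves "0 0 -0.1 0 0 0 0.77;0 0 -0.3 0 0 0 0.77;0 0 -0.6 0 0 0 0.65;0 0 -0.6 0 0 0 0.65"

```text
time_s: 26.05
tool_pos: [552.8, 37.8, 104.6]
eef_rot: [-0.002, 1.0, -0.0, 0.004]
wrist_force: [0.2, -0.1, 0.4]
width: 29.9
grasp_force: 0.0
```

```bash
python3 - <<'E'
from h import *
items()
h=np.array([519.4,-184.4]);g=h+25*np.array([np.cos(np.radians(91.9)),np.sin(np.radians(91.9))]);print(g)
plan([(545,-20,95,112),(535,-75,95,135),(525,-125,95,158),(g[0],g[1],80,181.9),(g[0],g[1],60,181.9)])
E
```

```text
S hc [ 662.9 -209.2] top-scene [ 1.1 -1.3] L 74/78 ang 90.2 nk [12.  1.] grasp [ 662.8 -184.2] psi -179.8
S hc [ 581.7 -150.7] top-scene [ 0.4 -1.8] L 77/77 ang 86.0 nk [12.  4.] grasp [ 583.5 -125.8] psi 176.0
S hc [523.7 225.2] top-scene [ 0.7 -3.5] L 76/77 ang 1.2 nk [72.  1.] grasp [548.7 225.7] psi 91.2
F hc [ 559.3 -194.4] top-scene [ 0.2 -0.8] L 76/79 ang 84.3 nk [23.  5.] grasp [ 561.8 -169.5] psi 174.3
F hc [ 519.3 -184.4] top-scene [-0.3 -2. ] L 76/79 ang 272.0 nk [0. 4.] grasp [ 520.2 -209.4] psi 2.0
[ 518.57112054 -159.4137446 ]
at [551.   37.9 100.9  90.2]
(545, -20, 95, 112) -> [ 0.052 -0.482  0.049] wz -0.242 rows>2.5
(535, -75, 95, 135) -> [ 0.249 -0.394  0.   ] wz -0.256 rows>2.7
(525, -125, 95, 158) -> [ 0.354 -0.236  0.   ] wz -0.256 rows>2.7
(np.float64(518.5711205402869), np.float64(-159.41374460145607), 80, 181.9) -> [ 0.286 -0.058  0.125] wz -0.266 rows>2.8
(np.float64(518.5711205402869), np.float64(-159.41374460145607), 60, 181.9) -> [0.    0.    0.167] wz -0.000 rows>0.4
```

Emit:
jog_arm --moves "0.052 -0.482 0.049 0 0 -0.242 0.65;0.052 -0.482 0.049 0 0 -0.242 0.65;0.052 -0.482 0.049 0 0 -0.242 0.65"

```text
time_s: 26.45
tool_pos: [543.6, -21.5, 92.5]
eef_rot: [-0.193, 0.981, 0.0, -0.001]
wrist_force: [0.4, 0.1, 0.7]
width: 29.7
grasp_force: 0.0
```

Emit:
jog_arm --moves "0.249 -0.394 0 0 0 -0.256 0.65;0.249 -0.394 0 0 0 -0.256 0.65;0.249 -0.394 0 0 0 -0.256 0.65"

```text
time_s: 26.75
tool_pos: [533.7, -76.5, 92.7]
eef_rot: [-0.385, 0.923, 0.0, -0.001]
wrist_force: [-0.5, 1.2, -0.7]
width: 30.1
grasp_force: 0.0
```

Emit:
jog_arm --moves "0.354 -0.236 0 0 0 -0.256 0.65;0.354 -0.236 0 0 0 -0.256 0.65;0.354 -0.236 0 0 0 -0.256 0.65"

```text
time_s: 27.05
tool_pos: [523.7, -126.3, 92.7]
eef_rot: [-0.561, 0.827, 0.001, -0.001]
wrist_force: [-0.6, -0.3, 0.7]
width: 29.9
grasp_force: 0.0
```

Emit:
jog_arm --moves "0.286 -0.058 0.125 0 0 -0.266 0.65;0.286 -0.058 0.125 0 0 -0.266 0.65;0.286 -0.058 0.125 0 0 -0.266 0.65;0.286 -0.058 0.29 0 0 -0.266 0.65;0.286 -0.058 0.29 0 0 -0.266 0.65;0.286 -0.058 0.29 0 0 -0.266 0.65"

```text
time_s: 27.65
tool_pos: [517.6, -159.2, 58.3]
eef_rot: [0.719, -0.695, -0.001, 0.0]
wrist_force: [0.4, -0.3, 0.5]
width: 29.9
grasp_force: 0.0
```

```bash
python3 - <<'E'
from h import *
items()
plan([(518.5,-159.4,27,181.9)])
plan([(518.5,-159.4,95,181.9),(527,-95,95,158),(535,-30,95,133),(543,30,95,108),(550,70.5,95,90)],[518.5,-159.4,27,181.9])
E
```

```text
S hc [ 662.2 -186.4] top-scene [-0.1 22.1] L 28/78 ang 270.2 nk [23. 61.] grasp [ 662.3 -211.4] psi 0.2
S hc [ 663.3 -233.3] top-scene [  1.  -24.8] L 28/78 ang 90.2 nk [40.  0.] grasp [ 663.2 -208.3] psi -179.8
S hc [ 583.4 -134. ] top-scene [ 1.5 15.6] L 41/76 ang 268.3 nk [ 4. 29.] grasp [ 582.7 -158.9] psi -1.7
S hc [523.7 225.1] top-scene [ 0.7 -3.3] L 76/77 ang 0.6 nk [60.  1.] grasp [548.7 225.3] psi 90.6
F hc [526.6  39.2] top-scene [ 1.2 -2.2] L 79/78 ang 359.9 nk [ 7. 82.] grasp [551.6  39.1] psi 89.9
at [ 518.3 -159.4   59.2 -178. ]
(518.5, -159.4, 27, 181.9) -> [-0.    -0.001  0.268] wz 0.001 rows>0.6
at [ 518.5 -159.4   27.   181.9]
(518.5, -159.4, 95, 181.9) -> [ 0.     0.    -0.567] wz -0.000 rows>1.4
(527, -95, 95, 158) -> [-0.534 -0.089 -0.   ] wz 0.266 rows>2.8
(535, -30, 95, 133) -> [-0.527  0.141  0.   ] wz 0.278 rows>2.9
(543, 30, 95, 108) -> [-0.39  0.32  0.  ] wz 0.278 rows>2.9
(550, 70.5, 95, 90) -> [-0.16   0.303 -0.   ] wz 0.200 rows>2.1
```

Emit:
jog_arm --moves "0 0 0.2 0 0 0 0.65;0 0 0.265 0 0 0 0.65;0 0 0.265 0 0 0 0.65;0 0 0.265 0 0 0 0.8;0 0 0.265 0 0 0 1;0 0 0.265 0 0 0 1;0 0 0.265 0 0 0 1;0 0 0.265 0 0 0 1"

```text
time_s: 28.55
tool_pos: [518.7, -159.6, 27.9]
eef_rot: [0.72, -0.694, 0.001, -0.0]
wrist_force: [-0.2, 1.4, 6.2]
width: 10.2
grasp_force: 39.7
```

Emit:
jog_arm --moves "0 0 -0.1 0 0 0 1;0 0 -0.3 0 0 0 1;0 0 -0.567 0 0 0 1;0 0 -0.567 0 0 0 1"

```text
time_s: 28.95
tool_pos: [520.1, -160.3, 99.6]
eef_rot: [0.72, -0.694, 0.003, -0.001]
wrist_force: [0.4, -0.4, -0.4]
width: 10.0
grasp_force: 39.1
```

Emit:
jog_arm --moves "-0.18 -0.03 0 0 0 0.09 1;-0.36 -0.06 0 0 0 0.18 1;-0.534 -0.089 0 0 0 0.266 1;-0.534 -0.089 0 0 0 0.266 1"

```text
time_s: 29.35
tool_pos: [526.5, -93.1, 95.4]
eef_rot: [-0.559, 0.829, 0.0, 0.0]
wrist_force: [0.1, -1.0, -0.7]
width: 9.9
grasp_force: 39.1
```

Emit:
jog_arm --moves "-0.18 0.05 0 0 0 0.09 1;-0.36 0.09 0 0 0 0.18 1;-0.527 0.141 0 0 0 0.278 1;-0.527 0.141 0 0 0 0.278 1"

```text
time_s: 29.75
tool_pos: [534.5, -28.9, 95.2]
eef_rot: [-0.367, 0.93, 0.0, -0.0]
wrist_force: [-0.7, -0.0, 0.3]
width: 9.7
grasp_force: 39.1
```

Emit:
jog_arm --moves "-0.13 0.11 0 0 0 0.09 1;-0.26 0.21 0 0 0 0.18 1;-0.39 0.32 0 0 0 0.278 1;-0.39 0.32 0 0 0 0.278 1"

```text
time_s: 30.15
tool_pos: [542.6, 30.5, 95.2]
eef_rot: [-0.158, 0.987, 0.0, 0.0]
wrist_force: [0.5, -0.3, -0.5]
width: 10.0
grasp_force: 39.1
```

Emit:
jog_arm --moves "-0.08 0.15 0 0 0 0.1 1;-0.16 0.303 0 0 0 0.2 1;-0.16 0.303 0 0 0 0.2 1;-0.16 0.303 0 0 0 0.2 1;-0.16 0.303 0 0 0 0.2 1"

```text
time_s: 30.65
tool_pos: [549.4, 69.2, 95.1]
eef_rot: [-0.003, 1.0, -0.0, -0.0]
wrist_force: [-0.6, -0.3, -0.8]
width: 10.2
grasp_force: 39.1
```

```bash
python3 - <<'E'
from h import *
plan([(550,71.5,27.5,90)])
E
```

```text
at [549.4  69.2  95.1  90.3]
(550, 71.5, 27.5, 90) -> [-0.005  0.019  0.563] wz 0.004 rows>1.4
```

Emit:
jog_arm --moves "0 0.019 0.2 0 0 0.004 1;0 0.019 0.4 0 0 0.004 1;0 0.019 0.48 0 0 0.004 1;0 0.019 0.53 0 0 0.004 1;0 0.019 0.56 0 0 0.004 1;0 0.019 0.56 0 0 0.004 1"

```text
time_s: 31.25
tool_pos: [549.9, 72.5, 28.4]
eef_rot: [0.002, 1.0, -0.0, 0.0]
wrist_force: [-0.0, 0.1, -0.6]
width: 9.6
grasp_force: 39.1
```

Emit:
jog_arm --moves "0 0 0 0 0 0 0.84;0 0 0 0 0 0 0.8;0 0 0 0 0 0 0.77;0 0 0 0 0 0 0.77;0 0 0 0 0 0 0.77"

```text
time_s: 31.75
tool_pos: [549.5, 72.8, 28.0]
eef_rot: [0.003, 1.0, -0.0, 0.0]
wrist_force: [0.1, 0.5, 0.4]
width: 19.9
grasp_force: 0.0
```

Emit:
jog_arm --moves "0 0 -0.1 0 0 0 0.77;0 0 -0.3 0 0 0 0.77;0 0 -0.6 0 0 0 0.65;0 0 -0.6 0 0 0 0.65"

```text
time_s: 32.15
tool_pos: [551.7, 72.8, 105.0]
eef_rot: [0.003, 1.0, -0.0, 0.004]
wrist_force: [1.1, 0.3, -0.8]
width: 30.1
grasp_force: 0.0
```

```bash
python3 - <<'E'
from h import *
items()
plan([(575,0,100,112),(605,-70,95,134),(635,-130,95,156),(662.7,-184.3,60,180)])
E
```

```text
S hc [ 662.8 -209.2] top-scene [ 1.2 -1.3] L 74/78 ang 90.2 nk [11.  0.] grasp [ 662.7 -184.2] psi -179.8
S hc [ 581.7 -150.7] top-scene [ 0.6 -1.8] L 77/77 ang 86.0 nk [10.  2.] grasp [ 583.4 -125.8] psi 176.0
F hc [ 559.4 -194.4] top-scene [ 0.  -0.8] L 76/79 ang 84.1 nk [20.  6.] grasp [ 562.  -169.5] psi 174.1
F hc [520.3  38.1] top-scene [-7.7 -1.7] L 60/78 ang 359.9 nk [ 5. 21.] grasp [545.3  38. ] psi 89.9
at [550.   72.7 101.3  89.7]
(575, 0, 100, 112) -> [-0.212 -0.605  0.01 ] wz -0.248 rows>2.6
(605, -70, 95, 134) -> [-0.013 -0.635  0.042] wz -0.244 rows>2.6
(635, -130, 95, 156) -> [ 0.167 -0.533  0.   ] wz -0.244 rows>2.6
(662.7, -184.3, 60, 180) -> [ 0.319 -0.395  0.292] wz -0.267 rows>2.8
```

Emit:
jog_arm --moves "-0.212 -0.605 0.01 0 0 -0.248 0.65;-0.212 -0.605 0.01 0 0 -0.248 0.65;-0.212 -0.605 0.01 0 0 -0.248 0.65"

```text
time_s: 32.55
tool_pos: [575.1, -2.9, 97.6]
eef_rot: [-0.192, 0.981, -0.0, -0.001]
wrist_force: [-0.2, 0.8, 1.1]
width: 30.0
grasp_force: 0.0
```

Emit:
jog_arm --moves "-0.013 -0.635 0.042 0 0 -0.244 0.65;-0.013 -0.635 0.042 0 0 -0.244 0.65;-0.013 -0.635 0.042 0 0 -0.244 0.65"

```text
time_s: 32.85
tool_pos: [605.1, -73.1, 92.1]
eef_rot: [-0.376, 0.927, 0.0, -0.001]
wrist_force: [0.1, 1.1, -0.7]
width: 29.7
grasp_force: 0.0
```

```bash
python3 - <<'E'
from h import *
t=snap('top');s=snap('scene')
print(onz(t,[(332,139)],110),onz(s,[(329,274)],110))
items()
plan([(635,-130,95,156),(662.7,-184.3,60,180)])
E
```

```text
[[ 787.50605798 -119.84629439  110.        ]] [[ 790.92043116 -121.248767    110.        ]]
S hc [ 662.9 -209.8] top-scene [ 1.1 -2.7] L 72/78 ang 90.3 nk [21.  2.] grasp [ 662.8 -184.8] psi -179.7
S hc [ 580.4 -177.5] top-scene [ -0.3 -27.7] L 25/77 ang 89.1 nk [32.  4.] grasp [ 580.8 -152.5] psi 179.1
S hc [523.7 225.1] top-scene [ 0.7 -3.4] L 76/77 ang 0.6 nk [62.  1.] grasp [548.7 225.4] psi 90.6
F hc [ 559.1 -197.1] top-scene [-0.3 -5.8] L 66/78 ang 84.3 nk [13.  5.] grasp [ 561.6 -172.2] psi 174.3
F hc [527.4  72. ] top-scene [-17.2  -2.5] L 73/41 ang 0.3 nk [27.  1.] grasp [552.4  72.2] psi 90.3
at [603.9 -69.7  92.9 133.8]
(635, -130, 95, 156) -> [ 0.161 -0.542 -0.017] wz -0.246 rows>2.6
(662.7, -184.3, 60, 180) -> [ 0.319 -0.395  0.292] wz -0.267 rows>2.8
```

Emit:
jog_arm --moves "0.161 -0.542 -0.017 0 0 -0.246 0.65;0.161 -0.542 -0.017 0 0 -0.246 0.65;0.161 -0.542 -0.017 0 0 -0.246 0.65"

```text
time_s: 33.35
tool_pos: [636.6, -131.8, 95.4]
eef_rot: [-0.546, 0.838, -0.0, -0.0]
wrist_force: [0.1, 0.8, -0.3]
width: 30.1
grasp_force: 0.0
```

Emit:
jog_arm --moves "0.319 -0.395 0.1 0 0 -0.267 0.65;0.319 -0.395 0.2 0 0 -0.267 0.65;0.319 -0.395 0.292 0 0 -0.267 0.65;0.319 -0.395 0.292 0 0 -0.267 0.65;0.319 -0.395 0.292 0 0 -0.267 0.65;0.319 -0.395 0.292 0 0 -0.267 0.65"

```text
time_s: 33.95
tool_pos: [663.9, -183.8, 61.6]
eef_rot: [0.707, -0.707, 0.0, -0.0]
wrist_force: [-0.5, -0.2, -0.5]
width: 29.8
grasp_force: 0.0
```

```bash
python3 - <<'E'
from h import *
plan([(662.7,-184.4,27,180.1)])
plan([(662.7,-184.4,95,180.1),(635,-90,95,157),(607,5,95,133),(578,100,95,110),(550,190.5,95,90)],[662.7,-184.4,27,180.1])
E
```

```text
at [ 663.9 -183.8   61.6 -180. ]
(662.7, -184.4, 27, 180.1) -> [0.005 0.01  0.289] wz -0.001 rows>0.7
at [ 662.7 -184.4   27.   180.1]
(662.7, -184.4, 95, 180.1) -> [ 0.     0.    -0.567] wz -0.000 rows>1.4
(635, -90, 95, 157) -> [-0.787  0.229 -0.   ] wz 0.257 rows>2.7
(607, 5, 95, 133) -> [-0.638  0.524  0.   ] wz 0.267 rows>2.8
(578, 100, 95, 110) -> [-0.363  0.744  0.   ] wz 0.256 rows>2.7
(550, 190.5, 95, 90) -> [-0.039  0.788 -0.   ] wz 0.222 rows>2.3
```

Emit:
jog_arm --moves "0.005 0.008 0.2 0 0 0 0.65;0.005 0.008 0.285 0 0 0 0.65;0.005 0.008 0.285 0 0 0 0.65;0.005 0.008 0.285 0 0 0 0.8;0.005 0.008 0.285 0 0 0 1;0.005 0.008 0.285 0 0 0 1;0.005 0.008 0.285 0 0 0 1;0.005 0.008 0.285 0 0 0 1"

```text
time_s: 34.75
tool_pos: [663.2, -185.2, 27.5]
eef_rot: [0.708, -0.706, 0.001, -0.0]
wrist_force: [-0.9, -0.2, 5.4]
width: 10.4
grasp_force: 39.7
```

Emit:
jog_arm --moves "0 0 -0.1 0 0 0 1;0 0 -0.3 0 0 0 1;0 0 -0.567 0 0 0 1;0 0 -0.567 0 0 0 1"

```text
time_s: 35.15
tool_pos: [664.5, -185.9, 99.8]
eef_rot: [0.708, -0.706, 0.003, -0.001]
wrist_force: [1.1, -0.4, 1.0]
width: 9.7
grasp_force: 39.0
```

Emit:
jog_arm --moves "-0.26 0.08 0 0 0 0.08 1;-0.52 0.15 0 0 0 0.17 1;-0.787 0.229 0 0 0 0.257 1;-0.787 0.229 0 0 0 0.257 1"

```text
time_s: 35.55
tool_pos: [633.5, -87.2, 94.8]
eef_rot: [-0.551, 0.834, 0.001, -0.0]
wrist_force: [0.1, 0.0, -0.1]
width: 10.3
grasp_force: 39.1
```

Emit:
jog_arm --moves "-0.21 0.17 0 0 0 0.09 1;-0.42 0.35 0 0 0 0.18 1;-0.638 0.524 0 0 0 0.267 1;-0.638 0.524 0 0 0 0.267 1"

```text
time_s: 35.95
tool_pos: [605.8, 7.2, 94.8]
eef_rot: [-0.366, 0.931, 0.001, -0.0]
wrist_force: [-0.2, -0.2, -0.8]
width: 10.1
grasp_force: 39.1
```

Emit:
jog_arm --moves "-0.12 0.25 0 0 0 0.08 1;-0.24 0.5 0 0 0 0.17 1;-0.363 0.744 0 0 0 0.256 1;-0.363 0.744 0 0 0 0.256 1"

```text
time_s: 36.35
tool_pos: [577.2, 101.5, 94.7]
eef_rot: [-0.174, 0.985, 0.0, -0.0]
wrist_force: [0.6, -0.3, -0.9]
width: 10.1
grasp_force: 39.2
```

Emit:
jog_arm --moves "-0.01 0.26 0 0 0 0.07 1;-0.03 0.52 0 0 0 0.15 1;-0.039 0.788 0 0 0 0.222 1;-0.039 0.788 0 0 0 0.222 1;-0.039 0.788 0 0 0 0.222 1;-0.039 0.788 0 0 0 0.222 1"

```text
time_s: 36.95
tool_pos: [550.8, 188.6, 94.5]
eef_rot: [-0.001, 1.0, -0.0, 0.0]
wrist_force: [0.4, 0.4, 0.4]
width: 10.0
grasp_force: 39.2
```

```bash
python3 - <<'E'
from h import *
plan([(550,191,28,90)])
E
```

```text
at [550.8 188.6  94.5  90.1]
(550, 191, 28, 90) -> [0.007 0.02  0.554] wz 0.001 rows>1.3
```

Emit:
jog_arm --moves "0.007 0.017 0.2 0 0 0 1;0.007 0.017 0.4 0 0 0 1;0.007 0.017 0.48 0 0 0 1;0.007 0.017 0.53 0 0 0 1;0.007 0.017 0.555 0 0 0 1;0.007 0.017 0.555 0 0 0 1"

```text
time_s: 37.55
tool_pos: [549.7, 191.6, 28.2]
eef_rot: [0.0, 1.0, 0.0, 0.0]
wrist_force: [0.6, 0.3, -1.5]
width: 10.1
grasp_force: 39.2
```

Emit:
jog_arm --moves "0 0 0 0 0 0 0.84;0 0 0 0 0 0 0.8;0 0 0 0 0 0 0.77;0 0 0 0 0 0 0.77;0 0 0 0 0 0 0.77"

```text
time_s: 38.05
tool_pos: [549.3, 191.9, 28.1]
eef_rot: [0.0, 1.0, 0.0, 0.0]
wrist_force: [0.5, 0.2, 1.2]
width: 19.6
grasp_force: 0.0
```

Emit:
jog_arm --moves "0 0 -0.1 0 0 0 0.77;0 0 -0.3 0 0 0 0.77;0 0 -0.6 0 0 0 0.6;0 0 -0.6 0 0 0 0.6"

```text
time_s: 38.45
tool_pos: [551.5, 192.4, 105.2]
eef_rot: [0.0, 1.0, 0.001, 0.004]
wrist_force: [0.0, 0.6, 0.1]
width: 34.5
grasp_force: 0.0
```

```bash
python3 - <<'E'
from h import *
items()
t,s=snap('top'),snap('scene')
cv2.imwrite('pics/c8.png',np.hstack([cv2.resize(t['bgr'][185:275,305:385],(320,360)),cv2.resize(s['bgr'][200:310,140:290],(480,360))]))
E
```

```text
S hc [ 581.6 -150.7] top-scene [ 0.8 -1.8] L 77/77 ang 86.0 nk [10.  2.] grasp [ 583.3 -125.8] psi 176.0
S hc [517.  190.5] top-scene [-6.8 -3.7] L 63/76 ang 1.0 nk [6. 1.] grasp [542.  190.9] psi 91.0
S hc [511.6 223.1] top-scene [-6.2 -4.1] L 46/66 ang 1.2 nk [12.  1.] grasp [536.6 223.7] psi 91.2
F hc [527.1  39.2] top-scene [ 0.2 -2.2] L 79/80 ang 359.9 nk [ 6. 77.] grasp [552.1  39.1] psi 89.9
F hc [ 559.2 -194.9] top-scene [ 0.2 -2. ] L 74/79 ang 84.3 nk [23.  4.] grasp [ 561.7 -170.1] psi 174.3
F hc [524.5  73.5] top-scene [ 0.2 -2.9] L 79/78 ang 0.2 nk [79.  1.] grasp [549.5  73.6] psi 90.2
```

View pics/c8.png

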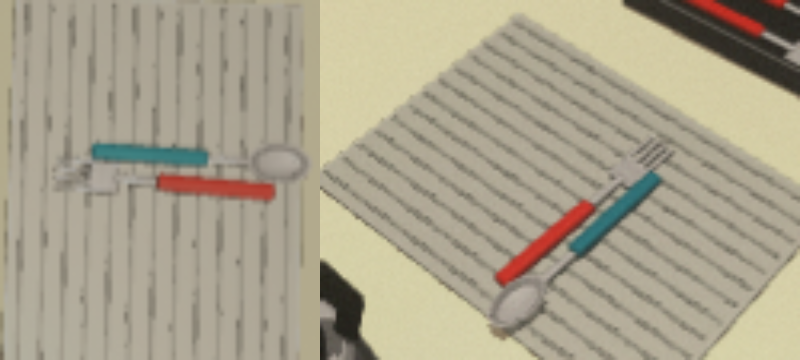

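Forks 2 and 3 and the two spoons are in the tray. The remaining spoon's bowl touches fork 1's handle, and there isn't room for a finger between them. I'll take the fork by its tine ends at about (569,-90) and slide it robotwards first.

```bash
python3 - <<'E'
from h import *
plan([(555,115,100,112),(560,35,95,134),(564,-35,95,156),(568.7,-90,60,174.5),(568.7,-90,26,174.5)])
E
```

```text
at [548.8 191.8  99.7  90. ]
(555, 115, 100, 112) -> [-0.052 -0.64  -0.003] wz -0.245 rows>2.6
(560, 35, 95, 134) -> [ 0.211 -0.634  0.042] wz -0.244 rows>2.6
(564, -35, 95, 156) -> [ 0.381 -0.443  0.   ] wz -0.244 rows>2.6
(568.7, -90, 60, 174.5) -> [ 0.403 -0.222  0.292] wz -0.206 rows>2.2
(568.7, -90, 26, 174.5) -> [0.    0.    0.283] wz -0.000 rows>0.7
```

Emit:
jog_arm --moves "-0.052 -0.64 0 0 0 -0.245 0.6;-0.052 -0.64 0 0 0 -0.245 0.6;-0.052 -0.64 0 0 0 -0.245 0.6"

```text
time_s: 38.95
tool_pos: [555.2, 112.1, 98.9]
eef_rot: [-0.192, 0.981, -0.0, -0.001]
wrist_force: [-0.7, -0.7, -0.5]
width: 34.4
grasp_force: 0.0
```

Emit:
jog_arm --moves "0.211 -0.634 0.042 0 0 -0.244 0.6;0.211 -0.634 0.042 0 0 -0.244 0.6;0.211 -0.634 0.042 0 0 -0.244 0.6"

```text
time_s: 39.25
tool_pos: [560.1, 31.7, 93.5]
eef_rot: [-0.375, 0.927, 0.0, -0.001]
wrist_force: [0.2, 0.4, -0.7]
width: 34.1
grasp_force: 0.0
```

Emit:
jog_arm --moves "0.381 -0.443 0 0 0 -0.244 0.6;0.381 -0.443 0 0 0 -0.244 0.6;0.381 -0.443 0 0 0 -0.244 0.6"

```text
time_s: 39.55
tool_pos: [564.2, -37.7, 93.8]
eef_rot: [-0.545, 0.838, 0.0, -0.001]
wrist_force: [-0.5, 1.0, 1.0]
width: 34.0
grasp_force: 0.0
```

Emit:
jog_arm --moves "0.403 -0.222 0.1 0 0 -0.206 0.6;0.403 -0.222 0.2 0 0 -0.206 0.6;0.403 -0.222 0.292 0 0 -0.206 0.6;0.403 -0.222 0.292 0 0 -0.206 0.6;0.403 -0.222 0.292 0 0 -0.206 0.6"

```text
time_s: 40.05
tool_pos: [568.7, -89.8, 59.3]
eef_rot: [-0.672, 0.741, 0.001, -0.0]
wrist_force: [0.1, -0.3, 0.3]
width: 34.3
grasp_force: 0.0
```

```bash
python3 - <<'E'
from h import *
items()
plan([(568.7,-90,26,174.5)])
plan([(533,-90,26,174.5)],[568.7,-90,26,174.5])
E
```

```text
S hc [523.7 225.3] top-scene [ 0.7 -3.7] L 76/77 ang 1.2 nk [77.  2.] grasp [548.7 225.8] psi 91.2
S hc [523.9 192.6] top-scene [ 0.1 -3.9] L 76/76 ang 0.9 nk [59.  0.] grasp [548.8 193. ] psi 90.9
F hc [527.2  38.1] top-scene [-8.1 -1.5] L 79/63 ang 359.7 nk [ 1. 30.] grasp [552.2  37.9] psi 89.7
F hc [524.5  73.1] top-scene [ 0.3 -2.2] L 79/78 ang 0.3 nk [78.  1.] grasp [549.5  73.2] psi 90.3
F hc [ 557.9 -209.7] top-scene [ -1.3 -15.7] L 46/79 ang 264.2 nk [2. 3.] grasp [ 555.4 -234.6] psi -5.8
at [569.3 -89.6  60.2 174.5]
(568.7, -90, 26, 174.5) -> [0.003 0.004 0.285] wz -0.001 rows>0.7
at [568.7 -90.   26.  174.5]
(533, -90, 26, 174.5) -> [ 0.029  0.296 -0.   ] wz -0.000 rows>0.7
```

Emit:
jog_arm --moves "0.003 0.004 0.2 0 0 0 0.6;0.003 0.004 0.282 0 0 0 0.6;0.003 0.004 0.282 0 0 0 0.6;0.003 0.004 0.282 0 0 0 0.75;0.003 0.004 0.282 0 0 0 0.9;0.003 0.004 0.282 0 0 0 0.9;0.003 0.004 0.282 0 0 0 1;0.003 0.004 0.282 0 0 0 1" --newtons 25

```text
time_s: 40.95
tool_pos: [568.9, -90.4, 26.6]
eef_rot: [-0.672, 0.74, -0.0, 0.0]
wrist_force: [-0.3, 0.5, 4.1]
width: 20.7
grasp_force: 25.0
```

Emit:
jog_arm --moves "0 0 -0.01 0 0 0 1;0.006 0.06 -0.01 0 0 0 1;0.012 0.12 -0.01 0 0 0 1;0.018 0.18 -0.01 0 0 0 1;0.024 0.24 -0.01 0 0 0 1;0.029 0.296 -0.01 0 0 0 1;0.029 0.296 -0.01 0 0 0 1;0.029 0.296 -0.01 0 0 0 1"

```text
time_s: 41.75
tool_pos: [532.9, -90.4, 27.4]
eef_rot: [-0.672, 0.74, -0.0, 0.0]
wrist_force: [0.6, -0.4, -0.1]
width: 20.3
grasp_force: 24.5
```

Emit:
jog_arm --moves "0 0 0 0 0 0 0.8;0 0 0 0 0 0 0.6;0 0 0 0 0 0 0.6;0 0 -0.2 0 0 0 0.6;0 0 -0.5 0 0 0 0.6;0 0 -0.5 0 0 0 0.6"

```text
time_s: 42.35
tool_pos: [535.1, -91.0, 91.1]
eef_rot: [-0.672, 0.74, -0.003, 0.002]
wrist_force: [0.4, -0.1, 0.0]
width: 34.3
grasp_force: 0.0
```

Emit:
jog_arm --moves "-0.7 -0.07 0 0 0 0 0.6;-0.7 -0.07 0 0 0 0 0.6;-0.7 -0.07 0 0 0 0 0.6"

```text
time_s: 42.65
tool_pos: [549.6, -4.3, 86.8]
eef_rot: [-0.673, 0.739, 0.0, 0.0]
wrist_force: [-0.4, -0.2, -0.5]
width: 34.4
grasp_force: 0.0
```

```bash
python3 - <<'E'
from h import *
items()
t,s=snap('top'),snap('scene')
cv2.imwrite('pics/c9.png',np.hstack([cv2.resize(t['bgr'][185:275,305:385],(320,360)),cv2.resize(s['bgr'][200:310,140:290],(480,360))]))
E
```

```text
S hc [ 581.7 -150.6] top-scene [ 0.6 -2.1] L 77/78 ang 265.7 nk [0. 1.] grasp [ 579.9 -175.5] psi -4.3
S hc [523.7 225.1] top-scene [ 0.7 -3.4] L 76/77 ang 0.6 nk [61.  0.] grasp [548.7 225.4] psi 90.6
S hc [523.9 192.5] top-scene [ 0.1 -3.7] L 76/76 ang 0.9 nk [53.  0.] grasp [548.9 192.9] psi 90.9
F hc [ 523.5 -195. ] top-scene [ 0.1 -2.3] L 76/78 ang 84.5 nk [1. 0.] grasp [ 525.9 -170.1] psi 174.5
```

View pics/c9.png

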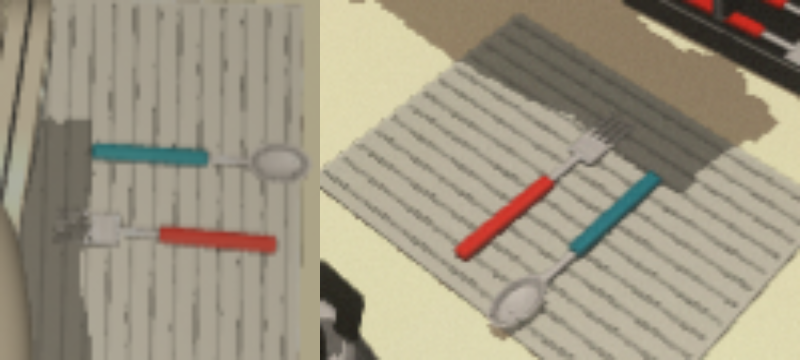

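The fork is now clear of the spoon. Pick fork 1.

```bash
python3 - <<'E'
from h import *
plan([(538,-90,85,174.5),(525.9,-170.1,60,174.5),(525.9,-170.1,27,174.5),(525.9,-170.1,95,174.5),(532,-90,95,152),(538,-15,95,130),(545,55,95,107),(550,105,95,90)])
E
```

```text
at [549.2  -8.   86.9 174.5]
(538, -90, 85, 174.5) -> [0.689 0.027 0.015] wz -0.000 rows>1.7
(525.9, -170.1, 60, 174.5) -> [0.674 0.036 0.208] wz -0.000 rows>1.7
(525.9, -170.1, 27, 174.5) -> [0.    0.    0.275] wz -0.000 rows>0.7
(525.9, -170.1, 95, 174.5) -> [ 0.     0.    -0.567] wz -0.000 rows>1.4
(532, -90, 95, 152) -> [-0.669  0.013 -0.   ] wz 0.250 rows>2.6
(538, -15, 95, 130) -> [-0.575  0.249  0.   ] wz 0.244 rows>2.6
(545, 55, 95, 107) -> [-0.42   0.409  0.   ] wz 0.256 rows>2.7
(550, 105, 95, 90) -> [-0.162  0.386  0.   ] wz 0.189 rows>2.0
```

Emit:
jog_arm --moves "0.689 0.027 0.015 0 0 0 0.65;0.689 0.027 0.015 0 0 0 0.65;0.689 0.027 0.015 0 0 0 0.65"

```text
time_s: 43.15
tool_pos: [537.6, -93.7, 85.1]
eef_rot: [-0.67, 0.742, -0.0, -0.0]
wrist_force: [1.1, 0.1, -0.1]
width: 30.0
grasp_force: 0.0
```

Emit:
jog_arm --moves "0.674 0.036 0.208 0 0 0 0.65;0.674 0.036 0.208 0 0 0 0.65;0.674 0.036 0.208 0 0 0 0.65;0.674 0.036 0.208 0 0 0 0.65;0.674 0.036 0.208 0 0 0 0.65"

```text
time_s: 43.65
tool_pos: [526.1, -169.3, 60.6]
eef_rot: [-0.672, 0.74, 0.0, 0.0]
wrist_force: [-0.3, -0.3, 0.1]
width: 29.9
grasp_force: 0.0
```

```bash
python3 - <<'E'
from h import *
plan([(525.9,-170.1,27,174.5)])
E
```

```text
at [ 526.1 -169.3   60.6  174.5]
(525.9, -170.1, 27, 174.5) -> [0.007 0.001 0.28 ] wz -0.000 rows>0.7
```

Emit:
jog_arm --moves "0.007 0 0.2 0 0 0 0.65;0.007 0 0.28 0 0 0 0.65;0.007 0 0.28 0 0 0 0.65;0.007 0 0.28 0 0 0 0.8;0.007 0 0.28 0 0 0 1;0.007 0 0.28 0 0 0 1;0.007 0 0.28 0 0 0 1;0.007 0 0.28 0 0 0 1" --newtons 40

```text
time_s: 44.45
tool_pos: [526.5, -170.4, 27.6]
eef_rot: [-0.672, 0.74, -0.001, 0.0]
wrist_force: [0.7, 1.6, 6.4]
width: 9.9
grasp_force: 39.8
```

Emit:
jog_arm --moves "0 0 -0.1 0 0 0 1;0 0 -0.3 0 0 0 1;0 0 -0.567 0 0 0 1;0 0 -0.567 0 0 0 1"

```text
time_s: 44.85
tool_pos: [527.8, -171.5, 99.4]
eef_rot: [-0.672, 0.74, -0.003, 0.001]
wrist_force: [0.1, -0.5, -0.6]
width: 9.9
grasp_force: 39.1
```

Emit:
jog_arm --moves "-0.22 0 0 0 0 0.08 1;-0.44 0.01 0 0 0 0.16 1;-0.669 0.013 0 0 0 0.25 1;-0.669 0.013 0 0 0 0.25 1"

```text
time_s: 45.25
tool_pos: [531.9, -88.0, 95.1]
eef_rot: [-0.514, 0.858, 0.0, 0.0]
wrist_force: [-0.2, -0.4, -0.1]
width: 10.2
grasp_force: 39.1
```

Emit:
jog_arm --moves "-0.19 0.08 0 0 0 0.08 1;-0.38 0.16 0 0 0 0.16 1;-0.575 0.249 0 0 0 0.244 1;-0.575 0.249 0 0 0 0.244 1"

```text
time_s: 45.65
tool_pos: [538.1, -13.8, 95.0]
eef_rot: [-0.342, 0.94, 0.0, -0.0]
wrist_force: [-0.3, 0.7, 0.1]
width: 10.1
grasp_force: 39.1
```

Emit:
jog_arm --moves "-0.14 0.13 0 0 0 0.08 1;-0.28 0.27 0 0 0 0.17 1;-0.42 0.409 0 0 0 0.256 1;-0.42 0.409 0 0 0 0.256 1"

```text
time_s: 46.05
tool_pos: [545.4, 55.6, 94.9]
eef_rot: [-0.148, 0.989, 0.0, 0.0]
wrist_force: [0.7, 0.0, -1.0]
width: 9.9
grasp_force: 39.1
```

Emit:
jog_arm --moves "-0.08 0.19 0 0 0 0.1 1;-0.162 0.386 0 0 0 0.189 1;-0.162 0.386 0 0 0 0.189 1;-0.162 0.386 0 0 0 0.189 1;-0.162 0.386 0 0 0 0.189 1"

```text
time_s: 46.55
tool_pos: [550.3, 103.3, 94.8]
eef_rot: [-0.001, 1.0, -0.0, -0.0]
wrist_force: [0.1, 0.8, -0.7]
width: 9.8
grasp_force: 39.2
```

```bash
python3 - <<'E'
from h import *
plan([(550,105,28,90)]);items()
E
```

```text
at [550.3 103.3  94.8  90.2]
(550, 105, 28, 90) -> [0.003 0.014 0.557] wz 0.002 rows>1.3
S hc [ 581.6 -150.7] top-scene [ 0.8 -1.8] L 77/77 ang 265.7 nk [0. 1.] grasp [ 579.8 -175.6] psi -4.3
F hc [526.9  38.9] top-scene [-2.2 -1.6] L 76/78 ang 359.9 nk [ 3. 37.] grasp [551.9  38.8] psi 89.9
F hc [517.8  72. ] top-scene [-6.7 -2.3] L 65/78 ang 0.2 nk [18.  0.] grasp [542.8  72.1] psi 90.2
```

Emit:
jog_arm --moves "0.003 0.004 0.2 0 0 0 1;0.003 0.004 0.4 0 0 0 1;0.003 0.004 0.48 0 0 0 1;0.003 0.004 0.53 0 0 0 1;0.003 0.004 0.557 0 0 0 1;0.003 0.004 0.557 0 0 0 1"

```text
time_s: 47.25
tool_pos: [550.2, 104.9, 28.3]
eef_rot: [0.0, 1.0, -0.0, 0.0]
wrist_force: [-0.3, -0.7, -1.2]
width: 10.2
grasp_force: 39.2
```

Emit:
jog_arm --moves "0 0 0 0 0 0 0.85;0 0 0 0 0 0 0.81;0 0 0 0 0 0 0.81;0 0 0 0 0 0 0.81;0 0 0 0 0 0 0.81"

```text
time_s: 47.75
tool_pos: [550.0, 105.0, 28.2]
eef_rot: [0.0, 1.0, -0.0, 0.0]
wrist_force: [0.6, -0.1, 0.9]
width: 16.3
grasp_force: 0.0
```

Emit:
jog_arm --moves "0 0 -0.1 0 0 0 0.81;0 0 -0.3 0 0 0 0.81;0 0 -0.6 0 0 0 0.65;0 0 -0.6 0 0 0 0.65"

```text
time_s: 48.15
tool_pos: [552.2, 105.2, 105.2]
eef_rot: [0.0, 1.0, 0.0, 0.004]
wrist_force: [0.7, 0.7, 0.2]
width: 29.8
grasp_force: 0.0
```

```bash
python3 - <<'E'
from h import *
plan([(557,35,95,68),(565,-35,95,45),(572,-105,95,22),(579.8,-175.6,60,-4.3)]);items()
E
```

```text
at [552.2 105.2 105.2  90. ]
(557, 35, 95, 68) -> [-0.04  -0.585  0.085] wz 0.244 rows>2.6
(565, -35, 95, 45) -> [-0.28  -0.516  0.   ] wz 0.256 rows>2.7
(572, -105, 95, 22) -> [-0.454 -0.371  0.   ] wz 0.256 rows>2.7
(579.8, -175.6, 60, -4.3) -> [-0.57  -0.16   0.292] wz 0.292 rows>3.1
S hc [ 581.7 -150.7] top-scene [ 0.7 -1.8] L 76/77 ang 265.5 nk [0. 3.] grasp [ 579.7 -175.7] psi -4.5
F hc [527.6  38.9] top-scene [-0.8 -1.6] L 74/78 ang 359.9 nk [ 3. 38.] grasp [552.6  38.8] psi 89.9
F hc [521.8  73.2] top-scene [-5.3 -2.3] L 68/78 ang 0.3 nk [39.  1.] grasp [546.8  73.3] psi 90.3
```

Now the last spoon.

Emit:
jog_arm --moves "-0.04 -0.585 0.05 0 0 0.244 0.65;-0.04 -0.585 0.05 0 0 0.244 0.65;-0.04 -0.585 0.05 0 0 0.244 0.65"

```text
time_s: 48.55
tool_pos: [554.3, 32.5, 93.0]
eef_rot: [0.195, 0.981, -0.0, -0.001]
wrist_force: [-0.5, 0.9, 1.0]
width: 29.8
grasp_force: 0.0
```

Emit:
jog_arm --moves "-0.28 -0.516 0 0 0 0.256 0.65;-0.28 -0.516 0 0 0 0.256 0.65;-0.28 -0.516 0 0 0 0.256 0.65"

```text
time_s: 48.85
tool_pos: [562.6, -37.7, 93.1]
eef_rot: [0.387, 0.922, -0.0, -0.001]
wrist_force: [0.7, 0.4, -0.3]
width: 29.9
grasp_force: 0.0
```

Emit:
jog_arm --moves "-0.454 -0.371 0 0 0 0.256 0.65;-0.454 -0.371 0 0 0 0.256 0.65;-0.454 -0.371 0 0 0 0.256 0.65"

```text
time_s: 49.15
tool_pos: [569.5, -107.8, 93.1]
eef_rot: [0.563, 0.826, -0.0, -0.0]
wrist_force: [0.2, 0.8, -0.4]
width: 29.7
grasp_force: 0.0
```

Emit:
jog_arm --moves "-0.57 -0.16 0.1 0 0 0.292 0.65;-0.57 -0.16 0.2 0 0 0.292 0.65;-0.57 -0.16 0.292 0 0 0.292 0.65;-0.57 -0.16 0.292 0 0 0.292 0.65;-0.57 -0.16 0.292 0 0 0.292 0.65;-0.57 -0.16 0.292 0 0 0.292 0.65"

```text
time_s: 49.75
tool_pos: [577.6, -175.3, 59.5]
eef_rot: [0.732, 0.681, 0.0, 0.0]
wrist_force: [-0.5, 0.0, -0.1]
width: 29.8
grasp_force: 0.0
```

```bash
python3 - <<'E'
from h import *
items();plan([(579.8,-175.6,27,-4.3)])
plan([(579.8,-175.6,100,-4.3),(572,-92,100,20),(565,-8,100,44),(557,75,100,68),(550,159,100,90)],[579.8,-175.6,27,-4.3])
E
```

```text
S hc [ 583.5 -123.1] top-scene [-0.2  8.2] L 19/41 ang 269.3 nk [ 7. 22.] grasp [ 583.2 -148.1] psi -0.7
S hc [523.7 225.2] top-scene [ 0.7 -3.5] L 76/77 ang 1.2 nk [75.  0.] grasp [548.7 225.7] psi 91.2
S hc [523.8 192.7] top-scene [ 0.1 -4.1] L 76/76 ang 0.6 nk [51.  0.] grasp [548.8 192.9] psi 90.6
F hc [527.1  38.8] top-scene [ 0.2 -1.4] L 79/80 ang 360.0 nk [10. 72.] grasp [552.1  38.8] psi 90.0
F hc [523.7 105.7] top-scene [-0.5 -2. ] L 76/79 ang 0.4 nk [71.  1.] grasp [548.7 105.9] psi 90.4
F hc [524.   73.5] top-scene [ 1.2 -2.9] L 79/80 ang 0.2 nk [83.  0.] grasp [549.   73.6] psi 90.2
at [ 577.7 -175.3   59.7   -4.2]
(579.8, -175.6, 27, -4.3) -> [-0.001  0.017  0.272] wz 0.001 rows>0.7
at [ 579.8 -175.6   27.    -4.3]
(579.8, -175.6, 100, -4.3) -> [ 0.     0.    -0.608] wz -0.000 rows>1.5
(572, -92, 100, 20) -> [ 0.69  -0.117 -0.   ] wz -0.270 rows>2.8
(565, -8, 100, 44) -> [0.678 0.185 0.   ] wz -0.267 rows>2.8
(557, 75, 100, 68) -> [0.544 0.433 0.   ] wz -0.267 rows>2.8
(550, 159, 100, 90) -> [0.316 0.627 0.   ] wz -0.244 rows>2.6
```

Emit:
jog_arm --moves "0 0.017 0.2 0 0 0 0.65;0 0.017 0.272 0 0 0 0.65;0 0.017 0.272 0 0 0 0.65;0 0.017 0.272 0 0 0 0.8;0 0.017 0.272 0 0 0 1;0 0.017 0.272 0 0 0 1;0 0.017 0.272 0 0 0 1;0 0.017 0.272 0 0 0 1"

```text
time_s: 50.65
tool_pos: [579.8, -176.1, 27.2]
eef_rot: [0.733, 0.68, 0.0, 0.001]
wrist_force: [-1.2, 2.1, 6.2]
width: 10.6
grasp_force: 39.7
```

Emit:
jog_arm --moves "0 0 -0.1 0 0 0 1;0 0 -0.3 0 0 0 1;0 0 -0.608 0 0 0 1;0 0 -0.608 0 0 0 1"

```text
time_s: 51.05
tool_pos: [581.5, -176.9, 104.6]
eef_rot: [0.733, 0.68, 0.001, 0.003]
wrist_force: [0.6, -0.6, -0.5]
width: 10.3
grasp_force: 39.1
```

Emit:
jog_arm --moves "0.23 -0.04 0 0 0 -0.09 1;0.46 -0.08 0 0 0 -0.18 1;0.69 -0.117 0 0 0 -0.27 1;0.69 -0.117 0 0 0 -0.27 1"

```text
time_s: 51.45
tool_pos: [571.1, -89.6, 99.7]
eef_rot: [0.571, 0.821, 0.0, -0.0]
wrist_force: [-0.5, -0.5, -0.6]
width: 10.0
grasp_force: 39.1
```

Emit:
jog_arm --moves "0.22 0.06 0 0 0 -0.09 1;0.45 0.12 0 0 0 -0.18 1;0.678 0.185 0 0 0 -0.267 1;0.678 0.185 0 0 0 -0.267 1"

```text
time_s: 51.85
tool_pos: [564.4, -6.1, 99.6]
eef_rot: [0.389, 0.921, 0.0, -0.0]
wrist_force: [-0.0, -0.4, -0.3]
width: 10.2
grasp_force: 39.1
```

Emit:
jog_arm --moves "0.18 0.14 0 0 0 -0.09 1;0.36 0.29 0 0 0 -0.18 1;0.544 0.433 0 0 0 -0.267 1;0.544 0.433 0 0 0 -0.267 1"

```text
time_s: 52.25
tool_pos: [556.7, 76.4, 99.5]
eef_rot: [0.189, 0.982, 0.0, -0.0]
wrist_force: [0.4, 0.1, -0.2]
width: 10.3
grasp_force: 39.1
```

Emit:
jog_arm --moves "0.1 0.21 0 0 0 -0.08 1;0.21 0.42 0 0 0 -0.16 1;0.316 0.627 0 0 0 -0.244 1;0.316 0.627 0 0 0 -0.244 1;0.316 0.627 0 0 0 -0.244 1;0.316 0.627 0 0 0 -0.244 1"

```text
time_s: 52.85
tool_pos: [550.3, 157.4, 99.3]
eef_rot: [0.002, 1.0, -0.0, 0.0]
wrist_force: [-0.0, -0.4, -0.7]
width: 10.3
grasp_force: 39.2
```

```bash
python3 - <<'E'
from h import *
plan([(550,158,28,90)])
E
```

```text
at [550.3 157.4  99.3  89.7]
(550, 158, 28, 90) -> [0.002 0.005 0.594] wz -0.003 rows>1.4
```

Emit:
jog_arm --moves "0.002 0.003 0.2 0 0 -0.003 1;0.002 0.003 0.4 0 0 -0.003 1;0.002 0.003 0.52 0 0 -0.003 1;0.002 0.003 0.57 0 0 -0.003 1;0.002 0.003 0.595 0 0 -0.003 1;0.002 0.003 0.595 0 0 -0.003 1"

```text
time_s: 53.45
tool_pos: [550.0, 158.6, 28.2]
eef_rot: [-0.001, 1.0, -0.0, 0.0]
wrist_force: [-0.7, 1.4, -0.8]
width: 10.2
grasp_force: 39.2
```

Emit:
jog_arm --moves "0 0 0 0 0 0 0.85;0 0 0 0 0 0 0.8;0 0 0 0 0 0 0.8;0 0 0 0 0 0 0.8;0 0 0 0 0 0 0.8"

```text
time_s: 53.95
tool_pos: [549.7, 159.2, 28.1]
eef_rot: [-0.002, 1.0, 0.0, 0.0]
wrist_force: [-0.2, -0.1, -1.2]
width: 17.0
grasp_force: 0.0
```

Emit:
jog_arm --moves "0 0 -0.1 0 0 0 0.8;0 0 -0.3 0 0 0 0.8;0 0 -0.6 0 0 0 0.65;0 0 -0.8 0 0 0 0.65;0 0 -0.8 0 0 0 0.65"

```text
time_s: 54.45
tool_pos: [551.4, 159.4, 128.4]
eef_rot: [-0.002, 1.0, 0.0, 0.003]
wrist_force: [0.9, 1.5, -0.6]
width: 30.2
grasp_force: 0.0
```

Emit:
jog_arm --moves "0.8 0.8 -0.6 0 0 0 0.65;0.8 0.8 -0.6 0 0 0 0.65;0.8 0.8 -0.6 0 0 0 0.65;0.8 0.8 -0.6 0 0 0 0.65"

```text
time_s: 54.85
tool_pos: [450.9, 257.4, 198.9]
eef_rot: [-0.004, 1.0, 0.001, 0.001]
wrist_force: [0.1, 0.2, 0.2]
width: 29.7
grasp_force: 0.0
```

Emit:
jog_arm --moves "0.7 0.9 0 0 0 0 0.65;0.7 0.9 0 0 0 0 0.65;0.7 0.9 0 0 0 0 0.65;0.7 0.9 0 0 0 0 0.65;0.7 0.9 0 0 0 0 0.65"

```text
time_s: 55.35
tool_pos: [368.5, 362.6, 195.5]
eef_rot: [-0.003, 1.0, -0.0, -0.0]
wrist_force: [0.9, -0.5, 0.6]
width: 30.2
grasp_force: 0.0
```

```bash
python3 - <<'E'
from h import *
items();p,o=pose();print(p,o['time_s'])
t,s=snap('top'),snap('scene')
o2=[min(comps(x,(8,150,100),(22,255,255),10),key=lambda p:f(p.mean(0))) for x,f in((t,lambda m:abs(m[0]-440)+abs(m[1]-269)),(s,lambda m:m[0]))]
print([ (len(q),q.mean(0)) for q in o2])
A=cv2.resize(t['bgr'][185:290,180:480],(800,280));B=cv2.resize(s['bgr'][120:400,40:400],(400,311));C=cv2.resize(s['bgr'][140:240,230:360],(400,311))
cv2.imwrite('pics/end.png',cv2.convertScaleAbs(np.vstack([A,np.hstack([B,C])]),alpha=1.3))
E
```

```text
S hc [523.7 225.3] top-scene [ 0.7 -3.7] L 76/77 ang 1.2 nk [66.  1.] grasp [548.7 225.8] psi 91.2
S hc [523.9 192.6] top-scene [ 0.1 -4. ] L 76/76 ang 0.9 nk [51.  0.] grasp [548.8 193. ] psi 90.9
S hc [525.9 160. ] top-scene [ 1.1 -4.2] L 76/77 ang 0.9 nk [63. 11.] grasp [550.9 160.4] psi 90.9
F hc [527.1  39.2] top-scene [ 0.1 -2.2] L 79/80 ang 359.9 nk [ 5. 71.] grasp [552.1  39.1] psi 89.9
F hc [523.7 105.9] top-scene [-0.5 -2.3] L 76/79 ang 0.4 nk [67.  1.] grasp [548.7 106.1] psi 90.4
F hc [524.   73.5] top-scene [ 1.2 -3. ] L 79/80 ang 0.3 nk [74.  1.] grasp [549.   73.6] psi 90.3
[np.float64(369.3853124798724), np.float64(361.6911760795234), np.float64(195.61110695683664), np.float64(90.20505721425654)] 55.45
[(201, array([438.97014925, 270.18905473])), (28, array([385.35714286, 417.39285714]))]
```

View pics/end.png

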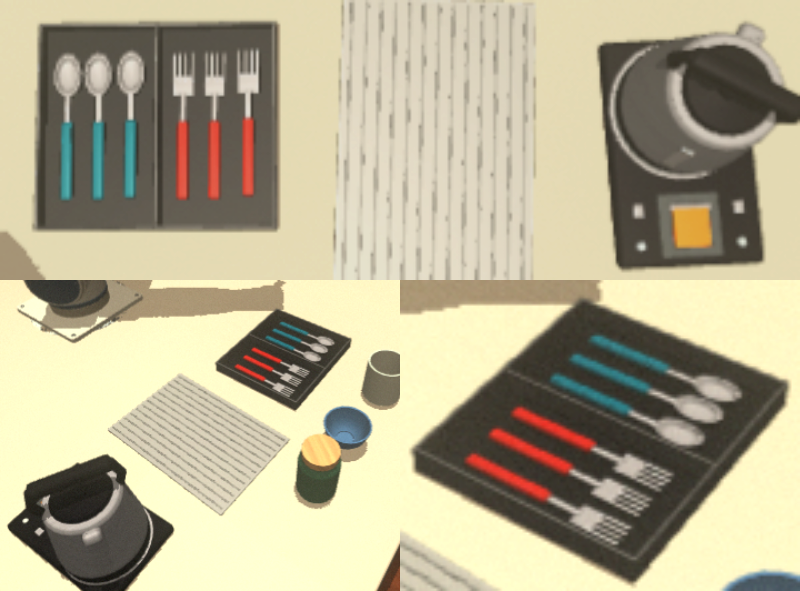

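All six pieces lie flat and side by side in the tray, handles towards the robot. The kettle is seated inside the seat ring and the lever is down flat. I'm handing the job in.

```bash
python3 -c "
from plant import manip
print(manip.finish_job())"
```

```text
the job is handed in; nothing more can be done
None
```

The job is handed in at about 55 s (judge's result not shown): the kettle is seated with its lever pressed down, the mat is clear, three spoons lie in the left compartment and three forks in the right with handles towards the robot, and the mug, canister and sugar bowl were left alone.

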